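# Set up the T-slot bed of the prism test rig

### The job

Set up the prism test bed: swing the clear guard all the way up to its back stop to feel that it does not bind, then drop every blue-handled T-nut into the slot of the bed and give it a quarter turn so that it locks under the lips, wing square across the slot. Put the worn T-nuts into the trays of their own colour, red into red and yellow into yellow, at any time. When all the blue nuts are locked, swing the guard fully shut over them, and leave the brass gauge and the mortar prisms where they are.

Things in the scene. Friction and masses are not known exactly. Their poses are not given: they have to be found in the camera images.
- bed: Fixed grey T-slot bed, 160 (x) x 240 (y) x 30 high, steel top; origin: centre of underside, z up. A slot runs along its y at x = -30: mouth 18.5 wide, lips 8 thick (z 22 to 30), cavity under them 42.5 wide, floor at z 8, ends at y +-110. A nut goes in with its foot along y, hangs by its flange on the top face (nut origin at z 12), and is locked when its foot lies along x.
- slot (a point): middle of the slot mouth, at the height of the bed's top face (30); axes as the bed's: y along the slot, z up.
- guard (a joint): hinge angle (rad) of the clear plastic guard hood over the bed: 0 = shut, grows as its front edge swings up and back, 1.75 = back stop. Stiff hinge (0.5 N m friction): stays where it is left. 350 g. Shut, it covers the bed to 60 above the top face; open, it stands behind the hinge line, up to 240 above the table.
- guard_handle (a point): centre of the orange round grip at the middle of the guard's front top edge, moving with it: disc 22 dia, 18 wide, axis along bed y (as the hinge), on an 8 wide stem. Pinch its flat ends from above; it can turn between the fingers. Shut, it is 182 in front of (-x of the bed) and 76 above the hinge line.
- guard_hinge (a point): middle of the guard's hinge line, at bed x = +80, z = 30; the hinge line runs along bed y.
- red_tray: Red open tray, 120 (x) x 100 (y) x 30 high, walls and floor 4 to 5 thick, loose, about 350 g; origin: centre of its underside, z up.
- yellow_tray: Yellow open tray, 120 (x) x 100 (y) x 30 high, walls and floor 4 to 5 thick, loose, about 350 g; origin: centre of its underside, z up.
- gauge: bystander: brass cylinder 32 dia x 28 high standing among the nuts; origin: centre of underside.
- prism_a: bystander: grey mortar prism 40 x 160 x 40 on the table; origin: centre of underside.
- prism_b: bystander: second mortar prism, the same, beside prism_a.
- blue_1: T-nut with blue wing handle, about 120 g. Origin: centre of its underside; z up the stem, x along foot and wing. Steel foot 32 (x) x 14 (y) x 8 (z); neck 12 dia to z 18; flange 30 dia, z 18 to 22; stem 11 dia to z 30; wing 34 (x) x 12 (y), z 30 to 56: pinch its 12 mm. Starts upright on its foot; may be absent (None).
- blue_2: T-nut with blue wing handle, about 120 g. Origin: centre of its underside; z up the stem, x along foot and wing. Steel foot 32 (x) x 14 (y) x 8 (z); neck 12 dia to z 18; flange 30 dia, z 18 to 22; stem 11 dia to z 30; wing 34 (x) x 12 (y), z 30 to 56: pinch its 12 mm. Starts upright on its foot; may be absent (None).
- blue_3: T-nut with blue wing handle, about 120 g. Origin: centre of its underside; z up the stem, x along foot and wing. Steel foot 32 (x) x 14 (y) x 8 (z); neck 12 dia to z 18; flange 30 dia, z 18 to 22; stem 11 dia to z 30; wing 34 (x) x 12 (y), z 30 to 56: pinch its 12 mm. Starts upright on its foot; may be absent (None).
- red_1: T-nut with red wing handle, about 120 g. Origin: centre of its underside; z up the stem, x along foot and wing. Steel foot 32 (x) x 14 (y) x 8 (z); neck 12 dia to z 18; flange 30 dia, z 18 to 22; stem 11 dia to z 30; wing 34 (x) x 12 (y), z 30 to 56: pinch its 12 mm. Starts upright on its foot; may be absent (None).
- red_2: T-nut with red wing handle, about 120 g. Origin: centre of its underside; z up the stem, x along foot and wing. Steel foot 32 (x) x 14 (y) x 8 (z); neck 12 dia to z 18; flange 30 dia, z 18 to 22; stem 11 dia to z 30; wing 34 (x) x 12 (y), z 30 to 56: pinch its 12 mm. Starts upright on its foot; may be absent (None).
- yellow_1: T-nut with yellow wing handle, about 120 g. Origin: centre of its underside; z up the stem, x along foot and wing. Steel foot 32 (x) x 14 (y) x 8 (z); neck 12 dia to z 18; flange 30 dia, z 18 to 22; stem 11 dia to z 30; wing 34 (x) x 12 (y), z 30 to 56: pinch its 12 mm. Starts upright on its foot; may be absent (None).
- yellow_2: T-nut with yellow wing handle, about 120 g. Origin: centre of its underside; z up the stem, x along foot and wing. Steel foot 32 (x) x 14 (y) x 8 (z); neck 12 dia to z 18; flange 30 dia, z 18 to 22; stem 11 dia to z 30; wing 34 (x) x 12 (y), z 30 to 56: pinch its 12 mm. Starts upright on its foot; may be absent (None).

How it is judged:
On the way, in this order (a step that is already met when the one before it is completed fails the run):
1. the guard is swung up to its back stop (over 1.65 rad) (value of joint guard above 1.65 rad), for 0.2 s.
2. every blue nut is down in the slot and turned across it, with the guard still up (x of blue_1 in the frame of slot between -0.007 and 0.007 m and y of blue_1 in the frame of slot between -0.108 and 0.108 m and z of blue_1 in the frame of slot between -0.024 and -0.0145 m and angle between the x axis of each of blue_1, blue_2, blue_3 and the x axis of bed, either way round below 0.35 rad and angle between each of blue_1, blue_2, blue_3's own z axis and vertical below 0.15 rad and x of blue_2 in the frame of slot between -0.007 and 0.007 m and y of blue_2 in the frame of slot between -0.108 and 0.108 m and z of blue_2 in the frame of slot between -0.024 and -0.0145 m and x of blue_3 in the frame of slot between -0.007 and 0.007 m and y of blue_3 in the frame of slot between -0.108 and 0.108 m and z of blue_3 in the frame of slot between -0.024 and -0.0145 m and value of joint guard above 1.2 rad), for 0.2 s.
3. the guard is shut (under 0.06 rad) (value of joint guard below 0.06 rad), for 0.2 s.
At the end, for the whole second after the job is handed in: Guard shut (under 0.06 rad); every blue nut upright in the slot, within 7 mm of its centre line, foot below the lips (origin over 14.5 mm below the top face) and within 0.35 rad of square across; every red nut in the red tray, every yellow nut in the yellow tray, at rest (value of joint guard below 0.06 rad and x of blue_1 in the frame of slot between -0.007 and 0.007 m and y of blue_1 in the frame of slot between -0.108 and 0.108 m and z of blue_1 in the frame of slot between -0.024 and -0.0145 m and angle between the x axis of each of blue_1, blue_2, blue_3 and the x axis of bed, either way round below 0.35 rad and angle between each of blue_1, blue_2, blue_3's own z axis and vertical below 0.15 rad and x of blue_2 in the frame of slot between -0.007 and 0.007 m and y of blue_2 in the frame of slot between -0.108 and 0.108 m and z of blue_2 in the frame of slot between -0.024 and -0.0145 m and x of blue_3 in the frame of slot between -0.007 and 0.007 m and y of blue_3 in the frame of slot between -0.108 and 0.108 m and z of blue_3 in the frame of slot between -0.024 and -0.0145 m and x of red_1 in the frame of red_tray between -0.06 and 0.06 m and y of red_1 in the frame of red_tray between -0.05 and 0.05 m and z of red_1 in the frame of red_tray between 0 and 0.05 m and linear speed of each of red_1, red_2, yellow_1, yellow_2 below 0.02 m/s and x of red_2 in the frame of red_tray between -0.06 and 0.06 m and y of red_2 in the frame of red_tray between -0.05 and 0.05 m and z of red_2 in the frame of red_tray between 0 and 0.05 m and x of yellow_1 in the frame of yellow_tray between -0.06 and 0.06 m and y of yellow_1 in the frame of yellow_tray between -0.05 and 0.05 m and z of yellow_1 in the frame of yellow_tray between 0 and 0.05 m and x of yellow_2 in the frame of yellow_tray between -0.06 and 0.06 m and y of yellow_2 in the frame of yellow_tray between -0.05 and 0.05 m and z of yellow_2 in the frame of yellow_tray between 0 and 0.05 m); the robot touches nothing.
It fails at once if a bystander (brass gauge, mortar prisms) is moved more than 30 mm (distance of any of gauge, prism_a, prism_b from where it was at the start of the episode above 0.03 m).
Of blue_1, blue_2, blue_3 only 2 to 3 are there at a start; the rules pass over those that are not, and their reading is None.
Of red_1, red_2, yellow_1, yellow_2 only 2 to 3 are there at a start; the rules pass over those that are not, and their reading is None.
At some moment in a run one of red_tray, yellow_tray may be knocked a few centimetres aside while the robot is not near it.
It also fails if it takes over 210 s, if anything falls off the work surface, if the arm or the gripper's body presses on something with over 40 N, if the wrist force passes 120 N, or if a joint passes its speed limit or range.

### The arm

A 6-joint arm with a two-finger parallel gripper is mounted at the origin on the work surface. World frame = base frame: x ahead of the robot, y to its left, z up, the work surface at z = 0. Lengths are in m, angles in rad, forces in N, time in s.
With the tool pointing down it reaches from about 0.325 to 0.775 m from the base axis. Payload 5.5 kg.
Tool frame: the origin (TCP) lies midway between the tips of the shut fingers; the grasp point (between the pads) lies arm.grip_point_offset behind it (arm.grip_point_offset is the distance from the TCP to the grasp point, in m); y points along the fingers, x is the direction in which the jaws open and shut, and the axes are right-handed (so a half turn about y gives the same grasp; the last joint's range is limited). The gripper opens to 88 mm and grips with 3 to 60 N. Pads are 20 mm wide; open, the fingers measure 115 mm over their backs; the gripper's body (75 mm by 178 mm) begins 61 mm behind the grasp point.
Start: joints at [-1.32, 0.091, 1.231, -0, 1.82, -0.057], TCP at [0.182, -0.572, 0.223] pointing down, gripper open.
Joint ranges: [-2.87, 2.87], [-0.86, 2.18], [0.17, 2.46], [-1.51, 4.65], [0.06, 2.69], [-2.65, 2.65]. Speed limits (rad/s): [2.57, 2.57, 3.01, 3.14, 3.14, 3.14].

### API

Orientations are given as a unit quaternion [x, y, z, w].
In Python, from station import readout, viewer, job, arm gives the robot as it stands. The module is installed in compiled form; this text tells all that it offers.
- The arm moves only by the tool move_arm, never from a script. Its argument "motion" is a list of rows, each an object of numbers: "x", "y", "z": the shift along the tool's x, y, z in units of 50 mm (1.0 is 50 mm); "yaw": the turn about the tool's y in units of 6 degrees (1.0 is 6 degrees); "gripper": the gripper's target within -1 to 1 (shut at 1, half-way at 0, fully open at -1). A call has 1 to 12 rows; each row is the pose to reach, as a shift and turn from the pose commanded when the call began, along the tool's axes at that moment; what a row does not reach only later rows make up. A row lasts 1/10 s, in which the tool goes at most 50 mm and 8.59 degrees, less where a joint would pass 70% of its speed; a pose out of reach is approached as far as the arm can. A call with a gripper value outside its range is refused whole. The fingers move at their own pace and stop on an object; "squeeze" is the grip in N (left out, the last holds). Time passes only in rows, so rows that repeat a pose let the fingers close. It gives the time, the measured TCP pose, the force and the opening at its end, in the units of the state.
- readout.observe(): the state, without advancing time (a new reading comes with each control period).
- viewer.capture(name): name is "side" or "top" or "wrist"; returns a dict with "frame" (400x640x3 uint8, red, green, blue), "camera_matrix" (3x3 intrinsics, pixels), "eye" and "attitude" of the camera in the world; the wrist camera has in their place "mount" (4x4, takes a point from camera to tool coordinates, whose origin is the TCP and whose axes are the tool frame's). Camera axes: x right, y down, z forward; pixel columns grow to the right and rows downward; lengths in m; the calibration is good to about 2 mm. A picture is of the moment at which its call begins: read the wrist's pose just before it. There is no depth.
- job.hand_in(): hands the job in, once; it reports no verdict.
The state is a dict: "clock": time; "joints": joint angles; "joint_vel": joint speeds; "effort": joint torques, N m; "ee_pos": TCP position; "tcp_rot": TCP orientation; "force": force on the tool from outside, world axes, zero at the start; "wrist_torque": the same for the moment, N m; "gripper_width": finger opening in m.
Only numpy, scipy, OpenCV 4.12 (cv2) and the standard library are available. Lean on these libraries where they do the work, as an engineer would, in place of code of your own. Each camera call takes 0.05 s, during which the arm holds its last target. There are 200 camera calls.

## Working session

There is one attempt and no reset: what is moved stays moved. The work goes in short steps, Python scripts to look and compute and a tool call to move; the robot and the scene stay as the last step left them, time stands still between calls to the robot, and variables do not carry over. Pictures are saved under pics/ and viewed, about 12 in all and at most 16, crops included, and the job is handed in when it is done.

Besides the shell and the picture viewer there is one more tool, called after ">>>" as name(argument=value, ...) on one line, values as JSON. move_arm: Moves the arm, as the interface text tells. Its arguments: {"type":"object","properties":{"motion":{"type":"array","items":{"type":"object","properties":{"x":{"type":"number"},"y":{"type":"number"},"z":{"type":"number"},"yaw":{"type":"number"},"gripper":{"type":"number"}}}},"squeeze":{"type":"number"}},"required":["motion"]}

```bash
mkdir -p pics; ls
cat > h.py <<'E'
import numpy as np, cv2
from scipy.spatial.transform import Rotation as R
from station import readout, viewer, job, arm
def snap(n,f):
    s=readout.observe(); c=viewer.capture(n); cv2.imwrite('pics/'+f,c['frame'][:,:,::-1])
    K=np.array(c['camera_matrix'])
    if 'mount' in c:
        T=np.eye(4);T[:3,:3]=R.from_quat(s['tcp_rot']).as_matrix();T[:3,3]=s['ee_pos'];T=T@np.array(c['mount']);A,e=T[:3,:3],T[:3,3]
    else:
        a=np.array(c['attitude']); A=R.from_quat(a).as_matrix() if a.size==4 else a; e=np.array(c['eye'])
    np.savez('pics/'+f+'.npz',K=K,A=A,e=e); return c
def cam(f): d=np.load('pics/'+f+'.npz'); return d['K'],d['A'],d['e']
def px2w(f,u,v,z):
    K,A,e=cam(f); d=A@np.linalg.inv(K)@[u,v,1]; return e+d*(z-e[2])/d[2]
def w2px(f,p):
    K,A,e=cam(f); q=K@(A.T@(np.array(p)-e)); return q[:2]/q[2]
E
python3 - <<'E'
from h import *
print(readout.observe(), arm.grip_point_offset)
for n in ('top','side'):
    c=snap(n,n+'0.png'); print(c['eye'],c['attitude'],c['camera_matrix'])
c=viewer.capture('wrist');print(c['mount'])
E
```

```text
pics
{'clock': 0.0, 'joints': array([-1.31969060e+00,  9.18131629e-02,  1.23190061e+00, -3.78881965e-06,
        1.81979686e+00, -5.67185524e-02]), 'joint_vel': array([-0.00033389,  0.00179514,  0.00021642, -0.00164911, -0.00115805,
       -0.00189443]), 'effort': array([ 6.62301100e-04, -4.46453834e+01, -4.06439710e+01,  6.98432769e-02,
        2.94129294e-02, -1.40909519e-04]), 'ee_pos': array([ 0.18170183, -0.57150431,  0.22152593]), 'tcp_rot': array([-0.57031189,  0.41796151, -0.41691234,  0.57117128]), 'force': array([-0.16309717, -0.77669879, -0.22312216]), 'wrist_torque': array([0.04348634, 0.02587473, 0.00555896]), 'gripper_width': 0.08771438822256133} 0.0187
[0.47033197 0.0353001  1.31664471] [ 0.71108236 -0.70062932  0.04846634 -0.03363692] [[506.66768703   0.         324.82120949]
 [  0.         506.66768703 200.45425134]
 [  0.           0.           1.        ]]
[0.46679595 0.82376448 0.97749847] [-0.05905587  0.93042855 -0.36040623  0.03037203] [[483.38539301   0.         317.41341358]
 [  0.         483.38539301 201.18293268]
 [  0.           0.           1.        ]]
[[ 9.99999607e-01  5.37341329e-04 -7.04737983e-04  1.67092285e-04]
 [ 8.19020757e-04 -2.56591918e-01  9.66519486e-01 -1.62318062e-01]
 [ 3.38520794e-04 -9.66519684e-01 -2.56592257e-01  6.93706465e-02]
 [ 0.00000000e+00  0.00000000e+00  0.00000000e+00  1.00000000e+00]]
```

View pics/top0.png

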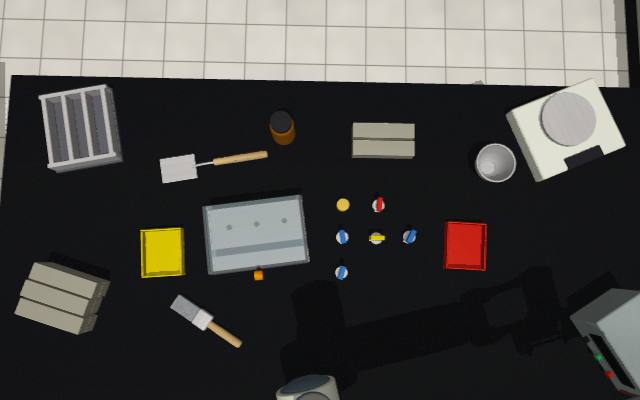

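View pics/side0.png

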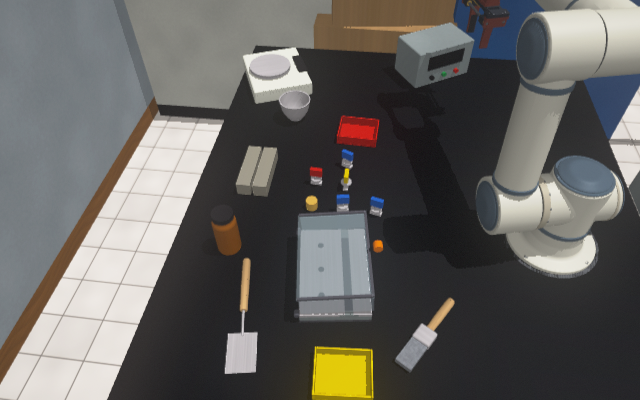

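The top view shows the bed under its guard (corners about (204,207), (302,196), (308,263), (212,273)) and the handle at (258,275). The blue nuts are at (342,237), (410,237) and (341,272), yellow is at (377,238), red at (379,205) and the gauge at (343,205). The yellow tray is at (163,252), the red tray at (466,246) and the prisms at (383,140). Next I'll enlarge it.

Run:
```python
from h import *
im=cv2.imread('pics/top0.png')
a=cv2.resize(im[185:285,195:315],None,fx=5,fy=5,interpolation=cv2.INTER_CUBIC)
b=cv2.resize(im[190:290,320:430],None,fx=5,fy=5,interpolation=cv2.INTER_CUBIC)
cv2.imwrite('pics/c1.png',a);cv2.imwrite('pics/c2.png',b)
hsv=cv2.cvtColor(im,cv2.COLOR_BGR2HSV)
for n,lo,hi in (('blue',(100,150,80),(125,255,255)),('red',(0,180,100),(6,255,255)),('yel',(22,180,100),(35,255,255)),('org',(8,200,150),(18,255,255))):
    k,l,st,ce=cv2.connectedComponentsWithStats(cv2.inRange(hsv,lo,hi))
    for i in range(1,k):
        if st[i,4]>12:
            u,v=ce[i]; pts=np.argwhere(l==i)[:,::-1].astype(np.float32); r=cv2.minAreaRect(pts)
            print(n,st[i],np.round(ce[i],1),np.round(px2w('top0.png',u,v,.05),4),np.round(px2w('top0.png',u,v,.02),4),np.round(r,1) if 0 else r)
```

```text
blue [339 230   8  14  61] [342.4 236.4] [ 0.5287 -0.0354  0.05  ] [ 0.5301 -0.037   0.02  ] ((342.5577087402344, 236.2884521484375), (13.335897445678711, 4.9029035568237305), 78.69007110595703)
blue [406 230  11  13  72] [411.  235.6] [ 0.5331 -0.2074  0.05  ] [ 0.5345 -0.2132  0.02  ] ((411.0999755859375, 235.79998779296875), (5.366563320159912, 13.863621711730957), 26.56505012512207)
blue [338 266   9  14  61] [341.6 272.5] [ 0.4394 -0.0342  0.05  ] [ 0.4387 -0.0359  0.02  ] ((341.9339599609375, 272.4811096191406), (5.082340240478516, 13.59869384765625), 15.945395469665527)
red [377 197   6  14  63] [379.3 203.6] [ 0.6127 -0.1277  0.05  ] [ 0.6161 -0.1315  0.02  ] ((379.2970275878906, 203.52969360351562), (4.676674842834473, 13.33349895477295), 5.7105937004089355)
red [ 446  221   41   50 1786] [465.2 245.6] [ 0.5102 -0.3438  0.05  ] [ 0.5111 -0.3528  0.02  ] ((466.02484130859375, 245.52761840820312), (40.47030258178711, 47.30295181274414), 3.0127875804901123)
red [606 371   7   7  28] [609.5 374.2] [ 0.201  -0.6936  0.05  ] [ 0.1946 -0.7108  0.02  ] ((609.5400390625, 374.22003173828125), (6.199999809265137, 4.200000286102295), 53.13010025024414)
yel [ 140  228   45   50 2026] [161.7 252.4] [0.4827 0.4109 0.05  ] [0.483  0.4198 0.02  ] ((161.7921905517578, 252.35025024414062), (48.47633743286133, 43.10395812988281), 88.21009063720703)
yel [371 235  14   5  61] [377.3 237.3] [ 0.5277 -0.1229  0.05  ] [ 0.5291 -0.1266  0.02  ] ((377.5, 237.0), (4.0, 13.0), 90.0)
org [254 271   9   9  54] [258.1 275. ] [0.4304 0.172  0.05  ] [0.4295 0.1752 0.02  ] ((258.0, 275.0), (8.0, 8.0), 90.0)
```

View pics/c1.png

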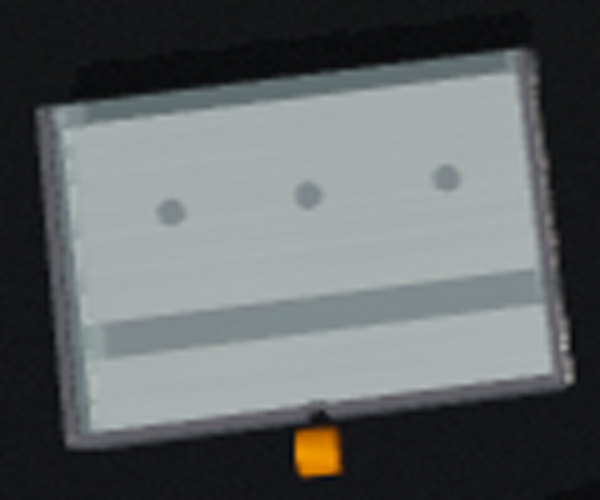

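View pics/c2.png

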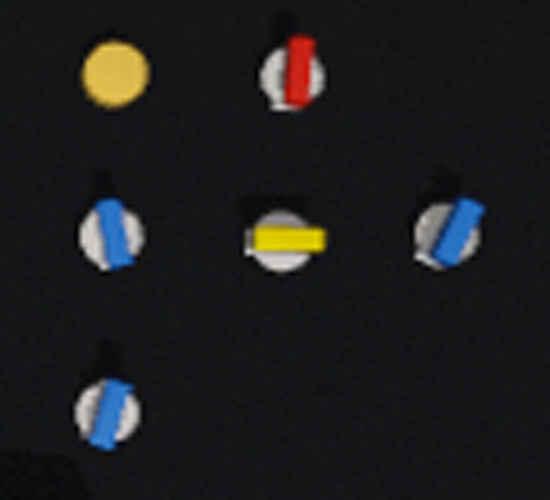

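The crop shows the slot as a darker band, running from crop (105,340) to (540,286), which is px (216,253) to (303,242.2). The nut wings and their directions are also clear. There are 3 blue nuts, 1 red and 1 yellow.

```bash
cat >> h.py <<'E'
def tgt(x,y,z,jaw=None):
    "shift (units) and yaw to bring the TCP to x,y,z with jaw axis at world angle jaw (mod pi)"
    s=readout.observe(); M=R.from_quat(s['tcp_rot']).as_matrix(); d=M.T@(np.array([x,y,z])-s['ee_pos'])/.05
    yw=0
    if jaw is not None:
        cur=np.arctan2(M[1,0],M[0,0]); e=(jaw-cur+np.pi/2)%np.pi-np.pi/2
        yw=np.degrees(e)*np.sign(M[2,1])/6
        print('e deg',np.degrees(e),'j6',s['joints'][5])
    print('x %.3f y %.3f z %.3f yaw %.3f'%(*d,yw),'pos',np.round(s['ee_pos'],4),'w %.4f'%s['gripper_width'],'F',np.round(s['force'],1),'t',s['clock'])
E
python3 - <<'E'
from h import *
f='top0.png'
L=px2w(f,216,253,.03);Rr=px2w(f,303,242.2,.03)
y=(L-Rr);print('len',np.linalg.norm(y)); y/=np.linalg.norm(y); x=np.array([y[1],-y[0],0]); S=(L+Rr)/2
print('slot',S,'xdir',x,'ydir',y,'ang',np.degrees(np.arctan2(x[1],x[0])))
H=S+.11*x; print('hinge',H,'handle pred',H-.182*x,'seen',px2w(f,258.1,275,.106))
for u,v in [(195+95/5,185+432/5),(195+553/5,185+373/5)]:
    p=px2w(f,u,v,.03); print('front corner bed',(p-S)@x,(p-S)@y)
for t in (0,.6,1.2,1.75):
    c,s=np.cos(t),np.sin(t); print(t, H+x*(-.182*c+.076*s)+np.array([0,0,.076*c+.182*s]))
M=R.from_quat(readout.observe()['tcp_rot']).as_matrix(); print(M)
p=H-.182*x; tgt(p[0],p[1],.2,np.arctan2(y[1],y[0]))
np.savez('bed.npz',S=S,x=x,y=y)
E
```

```text
len 0.22020677614961234
slot [0.49837388 0.17213545 0.03      ] xdir [0.99054906 0.13715888 0.        ] ydir [-0.13715888  0.99054906  0.        ] ang 7.883476069160993
hinge [0.60733428 0.18722293 0.03      ] handle pred [0.42705435 0.16226001 0.03      ] seen [0.43227342 0.16583294 0.106     ]
front corner bed -0.04500978162118337 0.11959730026071225
front corner bed -0.04423557934447611 -0.11140757771547088
0 [0.42705435 0.16226001 0.106     ]
0.6 [0.50105009 0.17250602 0.19549044]
1.2 [0.61217396 0.18789307 0.2271703 ]
1.75 [0.71354463 0.20192961 0.19553874]
[[ 3.02964138e-01 -3.88869113e-04  9.53001878e-01]
 [-9.53000699e-01  1.50175946e-03  3.02964376e-01]
 [-1.54899307e-03 -9.99998797e-01  8.43867242e-05]]
e deg -9.752269227587052 j6 -0.056706694915321286
x -12.500 y 0.455 z 9.123 yaw 1.625 pos [ 0.1817 -0.5716  0.2217] w 0.0879 F [-0.2 -0.6 -0.3] t 0.15
```

>>> move_arm(motion=[{"x": -1,"z": 0.75,"gripper": 0},{"x": -2,"z": 1.5,"gripper": 0},{"x": -3,"z": 2.25,"gripper": 0},{"x": -4,"z": 3,"gripper": 0},{"x": -4.8,"z": 3.6,"gripper": 0},{"x": -5.6,"z": 4.2,"gripper": 0},{"x": -6.4,"z": 4.8,"gripper": 0},{"x": -7.2,"z": 5.4,"gripper": 0},{"x": -8,"z": 6,"gripper": 0},{"x": -8.8,"z": 6.6,"gripper": 0},{"x": -9.6,"z": 7.2,"gripper": 0},{"x": -9.6,"z": 7.2,"gripper": 0}])

```text
invalid input
```

Run:
```python
from h import *
tgt(.432,.1655,.17,np.radians(97.9))
```

```text
e deg -9.735745296748041 j6 -0.056706694915321286
x -12.531 y 1.055 z 9.237 yaw 1.623 pos [ 0.1817 -0.5716  0.2217] w 0.0879 F [-0.2 -0.6 -0.3] t 0.15
```

>>> move_arm(motion=[{"x": -1,"y": 0,"z": 0.75,"yaw": 0,"gripper": 0},{"x": -2,"y": 0,"z": 1.5,"yaw": 0,"gripper": 0},{"x": -3,"y": 0,"z": 2.2,"yaw": 0.4,"gripper": 0}], squeeze=20)

```text
clock: 0.45
ee_pos: [0.2303, -0.4282, 0.2216]
tcp_rot: [-0.561, 0.43, -0.429, 0.562]
force: [1.4, 0.6, 0.5]
gripper_width: 0.0673
```

Run:
```python
from h import *
tgt(.432,.1655,.17,np.radians(97.9))
```

```text
e deg -7.255989378516285 j6 0.15876136089948886
x -10.405 y 1.050 z 6.998 yaw 1.209 pos [ 0.2303 -0.4282  0.2216] w 0.0673 F [1.4 0.6 0.5] t 0.45
```

>>> move_arm(motion=[{"x": -0.7,"y": 0,"z": 0.5,"yaw": 0,"gripper": 0},{"x": -1.5,"y": 0,"z": 1.0,"yaw": 0.2,"gripper": 0},{"x": -2.3,"y": 0,"z": 1.55,"yaw": 0.4,"gripper": 0},{"x": -3.1,"y": 0,"z": 2.1,"yaw": 0.6,"gripper": 0},{"x": -3.9,"y": 0,"z": 2.6,"yaw": 0.8,"gripper": 0},{"x": -4.7,"y": 0,"z": 3.15,"yaw": 1,"gripper": 0},{"x": -5.5,"y": 0,"z": 3.7,"yaw": 1.2,"gripper": 0},{"x": -6.3,"y": 0,"z": 4.25,"yaw": 1.2,"gripper": 0},{"x": -7.1,"y": 0,"z": 4.8,"yaw": 1.2,"gripper": 0},{"x": -7.9,"y": 0,"z": 5.3,"yaw": 1.2,"gripper": 0},{"x": -8.7,"y": 0,"z": 5.85,"yaw": 1.2,"gripper": 0},{"x": -9.4,"y": 0,"z": 6.3,"yaw": 1.2,"gripper": 0}])

```text
clock: 1.65
ee_pos: [0.4106, 0.1089, 0.2224]
tcp_rot: [-0.534, 0.463, -0.463, 0.534]
force: [0.7, -0.1, 0.1]
gripper_width: 0.0439
```

Run:
```python
from h import *
tgt(.432,.1655,.17,np.radians(97.9))
```

```text
e deg -0.20897916056681276 j6 1.6084578980712214
x -1.059 y 1.049 z 0.583 yaw 0.035 pos [0.4106 0.1089 0.2224] w 0.0439 F [ 0.7 -0.1  0.1] t 1.65
```

>>> move_arm(motion=[{"x": -0.4,"y": 0,"z": 0.2,"yaw": 0,"gripper": 0},{"x": -0.8,"y": 0.2,"z": 0.4,"yaw": 0,"gripper": 0},{"x": -1.06,"y": 0.5,"z": 0.58,"yaw": 0,"gripper": 0},{"x": -1.06,"y": 0.5,"z": 0.58,"yaw": 0,"gripper": 0},{"x": -1.06,"y": 0.5,"z": 0.58,"yaw": 0,"gripper": 0}])

```text
clock: 2.15
ee_pos: [0.4314, 0.1627, 0.1974]
tcp_rot: [0.534, -0.464, 0.463, -0.533]
force: [0.3, 0.3, -0.1]
gripper_width: 0.044
```

Run:
```python
from h import *
snap('wrist','w1.png'); tgt(.432,.1655,.091,np.radians(97.9)); print(w2px('w1.png',[.4323,.1658,.106]),w2px('w1.png',[.4271,.1623,.106]))
```

```text
e deg -0.12120071618570519 j6 1.7170859025892575
x -0.060 y 2.142 z 0.015 yaw 0.020 pos [0.4317 0.1624 0.1981] w 0.0441 F [ 0.5  0.7 -0.8] t 2.2
[319.4409489  202.56013587] [322.67139751 208.95574469]
```

View pics/w1.png

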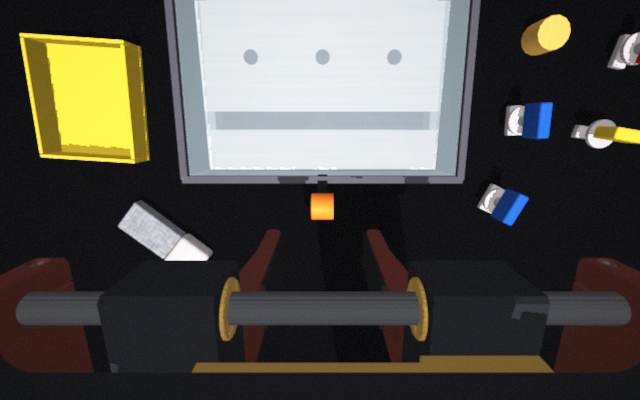

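The wrist view shows the orange handle at (322,207), which matches the position predicted from the bed pose. The slot band spans rows 111–130 and columns 215–430. Now I'll descend and pinch.

>>> move_arm(motion=[{"x": 0,"y": 0.5,"z": -0.07,"yaw": 0,"gripper": 0},{"x": 0,"y": 1,"z": -0.07,"yaw": 0,"gripper": 0},{"x": 0,"y": 1.4,"z": -0.07,"yaw": 0,"gripper": 0},{"x": 0,"y": 1.8,"z": -0.07,"yaw": 0,"gripper": 0},{"x": 0,"y": 2.08,"z": -0.07,"yaw": 0,"gripper": 0},{"x": 0,"y": 2.08,"z": -0.07,"yaw": 0,"gripper": 0},{"x": 0,"y": 2.08,"z": -0.07,"yaw": 0,"gripper": 0.6},{"x": 0,"y": 2.08,"z": -0.07,"yaw": 0,"gripper": 1},{"x": 0,"y": 2.08,"z": -0.07,"yaw": 0,"gripper": 1},{"x": 0,"y": 2.08,"z": -0.07,"yaw": 0,"gripper": 1},{"x": 0,"y": 2.08,"z": -0.07,"yaw": 0,"gripper": 1},{"x": 0,"y": 2.08,"z": -0.07,"yaw": 0,"gripper": 1}], squeeze=25)

```text
clock: 3.4
ee_pos: [0.4285, 0.1632, 0.0942]
tcp_rot: [-0.533, 0.464, -0.464, 0.534]
force: [-0.7, 4.0, 1.9]
gripper_width: 0.0177
```

Run:
```python
from h import *
f='w1.png'
L=px2w(f,215,120.7,.03);Rr=px2w(f,430,120.5,.03); y=L-Rr; print(np.linalg.norm(y),(L+Rr)/2,np.degrees(np.arctan2(y[1],y[0]))-90)
print('handle',px2w(f,322,207,.106))
s=readout.observe(); print(s['ee_pos'],s['force'],s['gripper_width'])
# arc deltas in (z=bed x, up) units from closed
for n in range(0,37):
    t=n*1.78/36; c,q=np.cos(t),np.sin(t)
    print('%.2f: z %.2f y %.2f'%(t,(.182-.182*c+.076*q)/.05,-(.076*c+.182*q-.076)/.05),end=' | ')
```

```text
0.221037255218389 [0.49877625 0.17275846 0.03      ] 8.135866389900542
handle [0.42873409 0.16310803 0.106     ]
[0.4285443  0.16316139 0.09423491] [-0.72862833  4.01015006  1.91982369] 0.017724408237422388
0.00: z 0.00 y -0.00 | 0.05: z 0.08 y -0.18 | 0.10: z 0.17 y -0.35 | 0.15: z 0.26 y -0.52 | 0.20: z 0.37 y -0.69 | 0.25: z 0.48 y -0.84 | 0.30: z 0.60 y -1.00 | 0.35: z 0.73 y -1.14 | 0.40: z 0.87 y -1.29 | 0.45: z 1.01 y -1.42 | 0.49: z 1.16 y -1.55 | 0.54: z 1.31 y -1.66 | 0.59: z 1.47 y -1.78 | 0.64: z 1.64 y -1.88 | 0.69: z 1.81 y -1.97 | 0.74: z 1.98 y -2.06 | 0.79: z 2.16 y -2.14 | 0.84: z 2.34 y -2.21 | 0.89: z 2.53 y -2.27 | 0.94: z 2.72 y -2.32 | 0.99: z 2.91 y -2.36 | 1.04: z 3.10 y -2.39 | 1.09: z 3.30 y -2.41 | 1.14: z 3.49 y -2.42 | 1.19: z 3.69 y -2.42 | 1.24: z 3.88 y -2.42 | 1.29: z 4.07 y -2.40 | 1.33: z 4.27 y -2.37 | 1.38: z 4.46 y -2.34 | 1.43: z 4.65 y -2.29 | 1.48: z 4.84 y -2.24 | 1.53: z 5.02 y -2.18 | 1.58: z 5.20 y -2.10 | 1.63: z 5.38 y -2.02 | 1.68: z 5.55 y -1.93 | 1.73: z 5.72 y -1.83 | 1.78: z 5.88 y -1.72 |
```

>>> move_arm(motion=[{"x": 0,"y": -0.18,"z": 0.08,"yaw": 0,"gripper": 1},{"x": 0,"y": -0.35,"z": 0.17,"yaw": 0,"gripper": 1},{"x": 0,"y": -0.52,"z": 0.26,"yaw": 0,"gripper": 1},{"x": 0,"y": -0.69,"z": 0.37,"yaw": 0,"gripper": 1},{"x": 0,"y": -0.84,"z": 0.48,"yaw": 0,"gripper": 1},{"x": 0,"y": -1.0,"z": 0.6,"yaw": 0,"gripper": 1},{"x": 0,"y": -1.14,"z": 0.73,"yaw": 0,"gripper": 1},{"x": 0,"y": -1.29,"z": 0.87,"yaw": 0,"gripper": 1},{"x": 0,"y": -1.42,"z": 1.01,"yaw": 0,"gripper": 1},{"x": 0,"y": -1.55,"z": 1.16,"yaw": 0,"gripper": 1},{"x": 0,"y": -1.66,"z": 1.31,"yaw": 0,"gripper": 1},{"x": 0,"y": -1.66,"z": 1.31,"yaw": 0,"gripper": 1}], squeeze=30)

```text
clock: 4.6
ee_pos: [0.4934, 0.1723, 0.1745]
tcp_rot: [0.535, -0.464, 0.463, -0.533]
force: [3.1, 5.1, -5.4]
gripper_width: 0.0177
```

```bash
cat > g.py <<'E'
from h import *
H=np.array([.4986,.1725,.03])+.11*np.array([.9903,.1392,0]); s=readout.observe(); d=s['ee_pos']-H; print('ee',s['ee_pos'],'F',s['force'],'w',s['gripper_width'])
bx=d[0]*.9903+d[1]*.1392; bz=d[2]+.0145
print('angle est',np.arctan2(.076,-.182)-np.arctan2(bz,bx),'r',np.hypot(bx,bz),'lat',-d[0]*.1392+d[1]*.9903)
E
python3 g.py
```

```text
ee [0.49337533 0.1722777  0.17451115] F [ 3.11559035  5.14025793 -5.44783449] w 0.01768178982138675
angle est 0.5482071129982882 r 0.19636322167716683 lat 0.0005071336251202489
```

>>> move_arm(motion=[{"x": 0,"y": -0.12,"z": 0.16,"yaw": 0,"gripper": 1},{"x": 0,"y": -0.22,"z": 0.33,"yaw": 0,"gripper": 1},{"x": 0,"y": -0.31,"z": 0.5,"yaw": 0,"gripper": 1},{"x": 0,"y": -0.4,"z": 0.67,"yaw": 0,"gripper": 1},{"x": 0,"y": -0.48,"z": 0.85,"yaw": 0,"gripper": 1},{"x": 0,"y": -0.55,"z": 1.03,"yaw": 0,"gripper": 1},{"x": 0,"y": -0.61,"z": 1.22,"yaw": 0,"gripper": 1},{"x": 0,"y": -0.66,"z": 1.41,"yaw": 0,"gripper": 1},{"x": 0,"y": -0.7,"z": 1.6,"yaw": 0,"gripper": 1},{"x": 0,"y": -0.73,"z": 1.79,"yaw": 0,"gripper": 1},{"x": 0,"y": -0.75,"z": 1.99,"yaw": 0,"gripper": 1},{"x": 0,"y": -0.76,"z": 2.18,"yaw": 0,"gripper": 1}])

```text
clock: 5.8
ee_pos: [0.6, 0.1873, 0.2124]
tcp_rot: [0.536, -0.465, 0.462, -0.532]
force: [-5.2, 3.9, -6.6]
gripper_width: 0.0176
```

>>> move_arm(motion=[{"x": 0,"y": 0,"z": 0.2,"yaw": 0,"gripper": 1},{"x": 0,"y": 0,"z": 0.39,"yaw": 0,"gripper": 1},{"x": 0,"y": 0.02,"z": 0.58,"yaw": 0,"gripper": 1},{"x": 0,"y": 0.05,"z": 0.78,"yaw": 0,"gripper": 1},{"x": 0,"y": 0.08,"z": 0.97,"yaw": 0,"gripper": 1},{"x": 0,"y": 0.13,"z": 1.16,"yaw": 0,"gripper": 1},{"x": 0,"y": 0.18,"z": 1.35,"yaw": 0,"gripper": 1},{"x": 0,"y": 0.24,"z": 1.53,"yaw": 0,"gripper": 1},{"x": 0,"y": 0.32,"z": 1.71,"yaw": 0,"gripper": 1},{"x": 0,"y": 0.4,"z": 1.89,"yaw": 0,"gripper": 1},{"x": 0,"y": 0.4,"z": 1.89,"yaw": 0,"gripper": 1}])

```text
clock: 6.9
ee_pos: [0.6957, 0.2008, 0.1946]
tcp_rot: [-0.534, 0.464, -0.464, 0.534]
force: [2.1, 4.5, -0.7]
gripper_width: 0.0177
```

```bash
python3 g.py
```

```text
ee [0.69566196 0.20084295 0.19457009] F [ 2.07777666  4.54511583 -0.69011255] w 0.017660158972090004
angle est 1.6368736833475708 r 0.20000692508023468 lat 0.0006370008655977224
```

>>> move_arm(motion=[{"x": 0,"y": 0.05,"z": 0.1,"yaw": 0,"gripper": 1},{"x": 0,"y": 0.12,"z": 0.18,"yaw": 0,"gripper": 1},{"x": 0,"y": 0.18,"z": 0.26,"yaw": 0,"gripper": 1},{"x": 0,"y": 0.24,"z": 0.34,"yaw": 0,"gripper": 1},{"x": 0,"y": 0.3,"z": 0.42,"yaw": 0,"gripper": 1},{"x": 0,"y": 0.3,"z": 0.42,"yaw": 0,"gripper": 1},{"x": 0,"y": 0.3,"z": 0.42,"yaw": 0,"gripper": 1},{"x": 0,"y": 0.3,"z": 0.42,"yaw": 0,"gripper": 1}])

```text
clock: 7.7
ee_pos: [0.7174, 0.2039, 0.1826]
tcp_rot: [-0.532, 0.462, -0.465, 0.536]
force: [5.1, 6.0, 5.2]
gripper_width: 0.0175
```

```bash
python3 g.py
```

```text
ee [0.71735355 0.20387839 0.18258569] F [5.08475384 6.01693548 5.16280731] w 0.01750760278309341
angle est 1.761573838024228 r 0.20059110810896166 lat 0.0006235281389351428
```

>>> move_arm(motion=[{"x": 0,"y": 0,"z": 0,"yaw": 0,"gripper": 0},{"x": 0,"y": 0,"z": 0,"yaw": 0,"gripper": 0},{"x": 0,"y": 0,"z": 0,"yaw": 0,"gripper": 0},{"x": 0,"y": -0.4,"z": 0,"yaw": 0,"gripper": 0},{"x": 0,"y": -0.8,"z": 0,"yaw": 0,"gripper": 0},{"x": 0,"y": -1.2,"z": 0,"yaw": 0,"gripper": 0},{"x": 0.4,"y": -1.5,"z": -0.3,"yaw": 0,"gripper": 0},{"x": 1,"y": -1.5,"z": -0.8,"yaw": 0,"gripper": 0},{"x": 1.8,"y": -1.5,"z": -1.4,"yaw": 0,"gripper": 0},{"x": 2.6,"y": -1.5,"z": -2,"yaw": 0,"gripper": 0},{"x": 3.4,"y": -1.5,"z": -2.6,"yaw": 0,"gripper": 0},{"x": 4.2,"y": -1.5,"z": -3.1,"yaw": 0,"gripper": 0}])

```text
clock: 8.9
ee_pos: [0.5897, -0.0285, 0.2546]
tcp_rot: [0.534, -0.464, 0.464, -0.533]
force: [1.0, -0.3, 1.0]
gripper_width: 0.0437
```

Run:
```python
from h import *
# wing direction angles from enlarged crop c2 (long-axis end points, crop px)
f='top0.png'
for n,a,b in [('bA',(108,200),(119,268)),('bB',(474,205),(446,264)),('bC',(121,381),(101,447)),('red',(303,38),(298,105)),('yel',(255,239),(325,239))]:
    P=[px2w(f,320+u/5-.4,190+v/5-.4,.053) for u,v in (a,b)]; d=P[0]-P[1]; print(n,(P[0]+P[1])/2,'wing deg',np.degrees(np.arctan2(d[1],d[0]))%180,np.linalg.norm(d))
tgt(.53,-.03,.17,np.radians(90))
```

```text
bA [ 0.52854293 -0.03504051  0.053     ] wing deg 9.76521297216867 0.03426716201194826
bB [ 0.53080939 -0.20847321  0.053     ] wing deg 154.35537568013646 0.03290930588697554
bC [ 0.43965378 -0.03466344  0.053     ] wing deg 163.54181165187612 0.03383553857895192
red [ 0.61154165 -0.12843047  0.053     ] wing deg 175.80753055925945 0.03404406049839937
yel [ 0.52730671 -0.12326077  0.053     ] wing deg 90.82997957603536 0.03503178283588539
e deg -8.012069473599832 j6 1.3252041788531703
x -0.139 y 1.692 z -1.186 yaw 1.335 pos [ 0.5897 -0.0285  0.2546] w 0.0437 F [ 1.  -0.3  1. ] t 8.9
```

>>> move_arm(motion=[{"x": -0.1,"y": 0.3,"z": -0.5,"yaw": -0.3,"gripper": 0},{"x": -0.1,"y": 0.8,"z": -1.0,"yaw": -0.3,"gripper": 0},{"x": -0.1,"y": 1.5,"z": -1.2,"yaw": -0.3,"gripper": 0},{"x": -0.1,"y": 2.3,"z": -1.2,"yaw": -0.3,"gripper": 0},{"x": -0.1,"y": 2.9,"z": -1.2,"yaw": -0.3,"gripper": 0},{"x": -0.1,"y": 3,"z": -1.2,"yaw": -0.3,"gripper": 0},{"x": -0.1,"y": 3,"z": -1.2,"yaw": -0.3,"gripper": 0}])

```text
clock: 9.6
ee_pos: [0.5306, -0.0302, 0.104]
tcp_rot: [0.541, -0.456, 0.455, -0.54]
force: [-0.5, -0.5, 0.4]
gripper_width: 0.044
```

Run:
```python
from h import *
snap('wrist','w2.png'); tgt(.5285,-.035,.027,np.radians(99.8)); print(w2px('w2.png',[.5285,-.035,.056]))
```

```text
e deg -0.023836803774615643 j6 1.2787446781998102
x 0.082 y 1.576 z -0.079 yaw 0.004 pos [ 0.5316 -0.0303  0.1058] w 0.0440 F [-0.5 -0.3  1. ] t 9.65
[329.01629918 224.0200369 ]
```

View pics/w2.png

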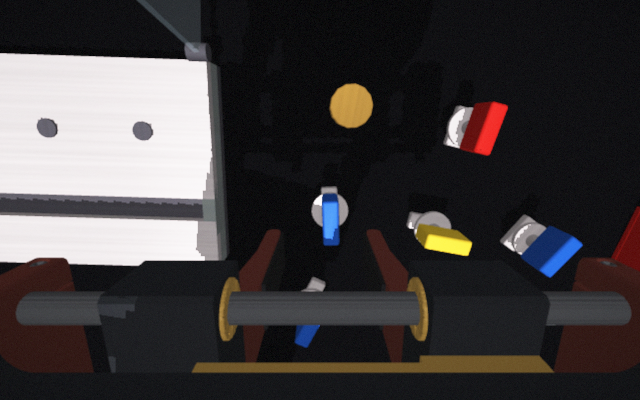

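The wrist view shows the blue wing with its top face at about rows 194–224, column 331. The flange disc is centred near (330,211) and the jaws are square to the wing.

Run:
```python
from h import *
f='w2.png'
im=cv2.imread('pics/w2.png'); print(im[184:250:2,331].tolist())
d=np.array([np.cos(np.radians(9.8)),np.sin(np.radians(9.8)),0])
for lab,z,s in (('top',.056,.017),('bot',.030,-.017),('foot',.008,.016),('flange',.022,.015),('flangeN',.022,-.015)):
  c=np.array([.5285,-.035,z]); print(lab,w2px(f,c+s*d),w2px(f,c-s*d))
print(px2w(f,330,211,.022))
```

```text
[[14, 10, 12], [63, 61, 64], [145, 144, 150], [164, 163, 170], [130, 128, 133], [113, 59, 35], [106, 46, 16], [111, 49, 21], [114, 52, 24], [211, 101, 43], [248, 153, 76], [249, 155, 77], [250, 160, 83], [250, 161, 83], [250, 160, 84], [250, 162, 84], [250, 162, 84], [251, 164, 85], [251, 166, 86], [251, 165, 87], [251, 165, 85], [250, 159, 83], [250, 163, 84], [250, 163, 86], [250, 161, 83], [250, 160, 82], [250, 159, 80], [238, 136, 66], [155, 69, 29], [154, 67, 27], [145, 65, 26], [27, 17, 14], [12, 10, 9]]
top [329.15157439 201.04651899] [328.88628474 246.1001279 ]
bot [328.33835503 233.38478874] [328.55630147 192.53476594]
foot [328.13543904 187.74777757] [327.95891998 223.37702617]
flange [328.38465412 192.67236281] [328.20286435 227.70730776]
flangeN [328.20286435 227.70730776] [328.38465412 192.67236281]
[ 0.52828182 -0.03646377  0.022     ]
```

>>> move_arm(motion=[{"x": 0.1,"y": 0.4,"z": -0.08,"yaw": 0,"gripper": 0},{"x": 0.1,"y": 0.9,"z": -0.08,"yaw": 0,"gripper": 0},{"x": 0.1,"y": 1.3,"z": -0.08,"yaw": 0,"gripper": 0},{"x": 0.1,"y": 1.55,"z": -0.08,"yaw": 0,"gripper": 0},{"x": 0.1,"y": 1.55,"z": -0.08,"yaw": 0,"gripper": 0},{"x": 0.1,"y": 1.55,"z": -0.08,"yaw": 0,"gripper": 0.6},{"x": 0.1,"y": 1.55,"z": -0.08,"yaw": 0,"gripper": 1},{"x": 0.1,"y": 1.55,"z": -0.08,"yaw": 0,"gripper": 1},{"x": 0.1,"y": 1.55,"z": -0.08,"yaw": 0,"gripper": 1},{"x": 0.1,"y": 1.55,"z": -0.08,"yaw": 0,"gripper": 1}], squeeze=30)

```text
clock: 10.65
ee_pos: [0.5285, -0.0357, 0.0278]
tcp_rot: [-0.541, 0.455, -0.456, 0.541]
force: [-0.9, -0.1, 3.6]
gripper_width: 0.0117
```

>>> move_arm(motion=[{"x": 0,"y": -0.3,"z": 0,"yaw": -1,"gripper": 1},{"x": 0,"y": -0.7,"z": 0,"yaw": -2.2,"gripper": 1},{"x": 0,"y": -1.2,"z": 0,"yaw": -3.5,"gripper": 1},{"x": 0,"y": -1.8,"z": 0,"yaw": -4.8,"gripper": 1},{"x": -0.5,"y": -2.2,"z": 0,"yaw": -6,"gripper": 1},{"x": -1,"y": -2.2,"z": 0,"yaw": -7.3,"gripper": 1},{"x": -1.6,"y": -2.2,"z": 0,"yaw": -8.6,"gripper": 1},{"x": -2.2,"y": -2.2,"z": 0,"yaw": -10,"gripper": 1},{"x": -2.8,"y": -2.2,"z": 0,"yaw": -11.3,"gripper": 1},{"x": -2.8,"y": -2.2,"z": 0,"yaw": -12.6,"gripper": 1},{"x": -2.8,"y": -2.2,"z": 0,"yaw": -13.8,"gripper": 1},{"x": -2.8,"y": -2.2,"z": 0,"yaw": -14.6,"gripper": 1}])

```text
clock: 11.85
ee_pos: [0.504, 0.1027, 0.1369]
tcp_rot: [0.706, 0.048, -0.048, -0.705]
force: [0.5, 0.6, -1.5]
gripper_width: 0.0116
```

```bash
cat > slot.py <<'E'
from h import *
import sys
th=np.radians(8.0); bx=np.array([np.cos(th),np.sin(th)]); by=np.array([-np.sin(th),np.cos(th)]); S=np.array([.4986,.1725])
def slot(yb,z,xo=0,jaw=8.0): p=S+yb*by+xo*bx; tgt(p[0],p[1],z,np.radians(jaw))
E
python3 -c "
from slot import *
slot(-.065,.13)"
```

```text
e deg 0.245418751103162 j6 -0.0003793399510892161
x 0.087 y 0.137 z 0.097 yaw -0.041 pos [0.504  0.1027 0.1369] w 0.0116 F [ 0.5  0.6 -1.5] t 11.85
```

>>> move_arm(motion=[{"x": 0.09,"y": 0,"z": 0.1,"yaw": -0.04,"gripper": 1},{"x": 0.09,"y": 0.4,"z": 0.1,"yaw": -0.04,"gripper": 1},{"x": 0.09,"y": 0.8,"z": 0.1,"yaw": -0.04,"gripper": 1},{"x": 0.09,"y": 1.2,"z": 0.1,"yaw": -0.04,"gripper": 1},{"x": 0.09,"y": 1.36,"z": 0.1,"yaw": -0.04,"gripper": 1},{"x": 0.09,"y": 1.36,"z": 0.1,"yaw": -0.04,"gripper": 1}])

```text
clock: 12.45
ee_pos: [0.5073, 0.1079, 0.0676]
tcp_rot: [0.706, 0.046, -0.048, -0.706]
force: [0.2, -1.0, -1.4]
gripper_width: 0.0119
```

```bash
python3 -c "
from slot import *
c=snap('wrist','w3.png')
slot(-.065,.06)
cv2.imwrite('pics/w3c.png',cv2.resize(c['frame'][0:250,200:440,::-1],None,fx=2.4,fy=2.4,interpolation=cv2.INTER_CUBIC))
for y in (-.06,-.03,0,.05): 
  for o in (-.00925,.00925): p=S+y*by+o*bx; print(y,o,w2px('w3.png',[*p,.03]))
"
```

```text
e deg 0.3791023004962879 j6 0.010820043017011914
x -0.006 y 0.181 z 0.004 yaw -0.063 pos [0.508 0.108 0.069] w 0.0121 F [-0.4 -0.8 -1.6] t 12.5
-0.06 -0.00925 [310.77464596 218.42324441]
-0.06 0.00925 [338.12912144 218.28181561]
-0.03 -0.00925 [310.00364327 174.54500878]
-0.03 0.00925 [338.39430191 174.37700934]
0 -0.00925 [309.17193776 127.21213826]
0 0.00925 [338.68037115 127.01373938]
0.05 -0.00925 [307.63002842  39.46113261]
0.05 0.00925 [339.21074731  39.20160669]
```

View pics/w3c.png

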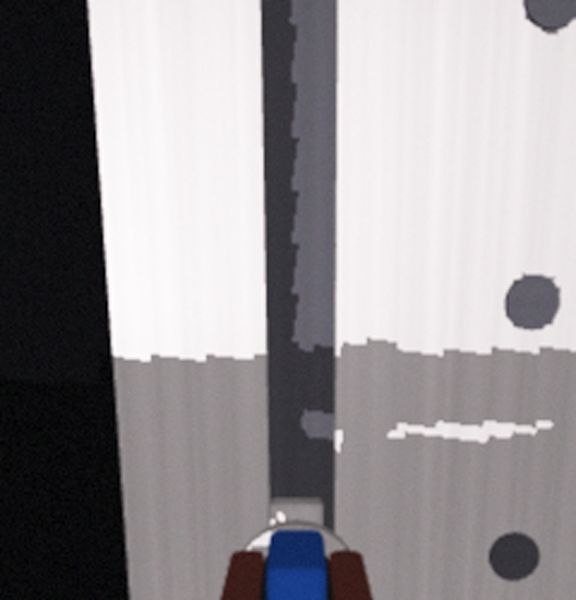

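The crop shows the slot edges at columns 271 and 334 near the nut, and the foot at 273–324. The slot is therefore about 1 mm further towards +x than the foot, and the angle matches. I'll correct by that and lower.

>>> move_arm(motion=[{"x": 0.015,"y": 0,"z": 0,"yaw": -0.06,"gripper": 1},{"x": 0.015,"y": 0.1,"z": 0,"yaw": -0.06,"gripper": 1},{"x": 0.015,"y": 0.2,"z": 0,"yaw": -0.06,"gripper": 1},{"x": 0.015,"y": 0.28,"z": 0,"yaw": -0.06,"gripper": 1},{"x": 0.015,"y": 0.36,"z": 0,"yaw": -0.06,"gripper": 1},{"x": 0.015,"y": 0.44,"z": 0,"yaw": -0.06,"gripper": 1},{"x": 0.015,"y": 0.5,"z": 0,"yaw": -0.06,"gripper": 1},{"x": 0.015,"y": 0.55,"z": 0,"yaw": -0.06,"gripper": 1},{"x": 0.015,"y": 0.55,"z": 0,"yaw": -0.06,"gripper": 1}])

```text
clock: 13.4
ee_pos: [0.5086, 0.1079, 0.0412]
tcp_rot: [0.705, 0.049, -0.05, -0.705]
force: [-0.6, 0.3, -1.3]
gripper_width: 0.0116
```

```bash
sed -i 's/S=np.array(\[.4986,.1725\])/S=np.array([.4995,.1726])/' slot.py; python3 -c "
from slot import *
slot(-.065,.040)
"
```

```text
e deg -0.036418826967734665 j6 0.003396861340557428
x -0.000 y 0.023 z 0.006 yaw 0.006 pos [0.5086 0.1079 0.0412] w 0.0116 F [-0.6  0.3 -1.3] t 13.4
```

>>> move_arm(motion=[{"x": 0,"y": 0.03,"z": 0,"yaw": 0,"gripper": 1},{"x": 0,"y": 0.03,"z": 0,"yaw": 1.3,"gripper": 1},{"x": 0,"y": 0.03,"z": 0,"yaw": 2.7,"gripper": 1},{"x": 0,"y": 0.03,"z": 0,"yaw": 4.1,"gripper": 1},{"x": 0,"y": 0.03,"z": 0,"yaw": 5.5,"gripper": 1},{"x": 0,"y": 0.03,"z": 0,"yaw": 6.9,"gripper": 1},{"x": 0,"y": 0.03,"z": 0,"yaw": 8.3,"gripper": 1},{"x": 0,"y": 0.03,"z": 0,"yaw": 9.7,"gripper": 1},{"x": 0,"y": 0.03,"z": 0,"yaw": 11.1,"gripper": 1},{"x": 0,"y": 0.03,"z": 0,"yaw": 12.5,"gripper": 1},{"x": 0,"y": 0.03,"z": 0,"yaw": 13.8,"gripper": 1},{"x": 0,"y": 0.03,"z": 0,"yaw": 15,"gripper": 1}])

```text
clock: 14.6
ee_pos: [0.509, 0.108, 0.0403]
tcp_rot: [-0.532, 0.465, -0.465, 0.533]
force: [-0.3, -0.4, -2.2]
gripper_width: 0.012
```

>>> move_arm(motion=[{"x": 0,"y": 0,"z": 0,"yaw": 0,"gripper": 1},{"x": 0,"y": 0,"z": 0,"yaw": 0,"gripper": 1}])

```text
clock: 14.8
ee_pos: [0.5089, 0.108, 0.0402]
tcp_rot: [-0.535, 0.463, -0.463, 0.535]
force: [0.2, 0.2, -0.7]
gripper_width: 0.012
```

```bash
python3 -c "
from slot import *
slot(-.065,.040,0,98)
"
```

```text
e deg -0.22895933573092164 j6 1.5708090229496232
x -0.006 y 0.005 z -0.007 yaw 0.038 pos [0.5089 0.108  0.0402] w 0.0120 F [ 0.2  0.2 -0.7] t 14.8
```

>>> move_arm(motion=[{"x": 0,"y": 0,"z": 0,"yaw": 0,"gripper": 0},{"x": 0,"y": 0,"z": 0,"yaw": 0,"gripper": 0},{"x": 0,"y": 0,"z": 0,"yaw": 0,"gripper": 0},{"x": 0,"y": -0.4,"z": 0,"yaw": 0,"gripper": 0},{"x": 0,"y": -0.9,"z": 0,"yaw": 0,"gripper": 0},{"x": 0,"y": -1.4,"z": 0,"yaw": 0,"gripper": 0},{"x": 0.7,"y": -1.6,"z": -0.4,"yaw": 1,"gripper": 0},{"x": 1.4,"y": -1.6,"z": -0.8,"yaw": 2,"gripper": 0},{"x": 2.1,"y": -1.6,"z": -1.2,"yaw": 3,"gripper": 0},{"x": 2.6,"y": -1.6,"z": -1.6,"yaw": 4,"gripper": 0},{"x": 2.6,"y": -1.6,"z": -1.75,"yaw": 4,"gripper": 0}])

```text
clock: 15.9
ee_pos: [0.4394, -0.0355, 0.1204]
tcp_rot: [0.424, -0.565, 0.566, -0.424]
force: [0.3, 0.2, -0.2]
gripper_width: 0.0441
```

```bash
python3 -c "
from slot import *
c=snap('wrist','w4.png')
tgt(.4397,-.0347,.027,np.radians(73.5))
im=c['frame'][:,:,::-1]; m=cv2.inRange(cv2.cvtColor(im,cv2.COLOR_BGR2HSV),(100,120,40),(125,255,255))
k,l,st,ce=cv2.connectedComponentsWithStats(m)
for i in range(1,k):
  if st[i,4]>150: print(st[i],ce[i],cv2.minAreaRect(np.argwhere(l==i)[:,::-1].astype(np.float32)))
d=np.array([np.cos(np.radians(163.5)),np.sin(np.radians(163.5)),0])
for z,s in ((.056,.017),(.056,-.017),(.030,.017),(.03,-.017)): print(w2px('w4.png',np.array([.4397,-.0347,z])+s*d))
"
```

```text
e deg -0.4411351415313323 j6 1.6962417800101093
x 0.008 y 1.870 z 0.012 yaw 0.074 pos [ 0.4392 -0.0342  0.1205] w 0.0440 F [ 0.6 -0.4  0.3] t 15.95
[ 502    0   48   50 1651] [524.58509994  22.78558449] ((525.1428833007812, 23.331024169921875), (35.02947235107422, 57.43231964111328), 15.018359184265137)
[  81  155   57   51 1695] [109.57463127 178.98466077] ((109.57681274414062, 178.2626495361328), (53.9668083190918, 35.391910552978516), 58.17255783081055)
[314 187  17  48 736] [321.91711957 211.23913043] ((322.0, 210.5), (47.0, 16.0), 90.0)
[321.51138498 234.53591619]
[321.65393608 191.94100463]
[321.64111092 223.70502247]
[321.7741477  184.89724496]
```

The blob in the wrist view matches the predicted nut to under 1 mm, so I'll grasp.

>>> move_arm(motion=[{"x": 0.01,"y": 0.5,"z": 0.01,"yaw": 0.07,"gripper": 0},{"x": 0.01,"y": 1,"z": 0.01,"yaw": 0.07,"gripper": 0},{"x": 0.01,"y": 1.5,"z": 0.01,"yaw": 0.07,"gripper": 0},{"x": 0.01,"y": 1.85,"z": 0.01,"yaw": 0.07,"gripper": 0},{"x": 0.01,"y": 1.85,"z": 0.01,"yaw": 0.07,"gripper": 0},{"x": 0.01,"y": 1.85,"z": 0.01,"yaw": 0.07,"gripper": 0.6},{"x": 0.01,"y": 1.85,"z": 0.01,"yaw": 0.07,"gripper": 1},{"x": 0.01,"y": 1.85,"z": 0.01,"yaw": 0.07,"gripper": 1},{"x": 0.01,"y": 1.85,"z": 0.01,"yaw": 0.07,"gripper": 1},{"x": 0.01,"y": 1.85,"z": 0.01,"yaw": 0.07,"gripper": 1}])

```text
clock: 16.95
ee_pos: [0.4411, -0.0337, 0.0284]
tcp_rot: [0.423, -0.566, 0.566, -0.424]
force: [-0.0, 0.6, 1.6]
gripper_width: 0.0116
```

```bash
python3 -c "
from slot import *
slot(.0,.136)
"
```

```text
e deg -65.61777286428905 j6 1.7035631060005052
x -4.288 y -2.152 z -0.041 yaw 10.936 pos [ 0.4411 -0.0337  0.0284] w 0.0116 F [-0.   0.6  1.6] t 16.95
```

>>> move_arm(motion=[{"x": 0,"y": -0.4,"z": 0,"yaw": -1,"gripper": 1},{"x": 0,"y": -0.9,"z": 0,"yaw": -2.2,"gripper": 1},{"x": 0,"y": -1.5,"z": 0,"yaw": -3.5,"gripper": 1},{"x": -0.4,"y": -2.15,"z": 0,"yaw": -4.8,"gripper": 1},{"x": -1,"y": -2.15,"z": 0,"yaw": -6,"gripper": 1},{"x": -1.6,"y": -2.15,"z": 0,"yaw": -7.3,"gripper": 1},{"x": -2.2,"y": -2.15,"z": 0,"yaw": -8.6,"gripper": 1},{"x": -2.8,"y": -2.15,"z": 0,"yaw": -10,"gripper": 1},{"x": -3.4,"y": -2.15,"z": 0,"yaw": -11.3,"gripper": 1},{"x": -4,"y": -2.15,"z": -0.04,"yaw": -12.6,"gripper": 1},{"x": -4.29,"y": -2.15,"z": -0.04,"yaw": -14,"gripper": 1},{"x": -4.29,"y": -2.15,"z": -0.04,"yaw": -15.2,"gripper": 1}])

```text
clock: 18.15
ee_pos: [0.4992, 0.1746, 0.1346]
tcp_rot: [-0.701, 0.091, -0.09, 0.701]
force: [-0.4, 0.4, -1.2]
gripper_width: 0.012
```

>>> move_arm(motion=[{"x": 0,"y": 0,"z": 0,"yaw": -1.3,"gripper": 1},{"x": 0,"y": 0,"z": 0,"yaw": -2.6,"gripper": 1},{"x": 0,"y": 0,"z": 0,"yaw": -3.86,"gripper": 1},{"x": 0,"y": 0,"z": 0,"yaw": -3.86,"gripper": 1},{"x": 0,"y": 0,"z": 0,"yaw": -3.86,"gripper": 1}])

```text
clock: 18.65
ee_pos: [0.4992, 0.1727, 0.135]
tcp_rot: [0.706, 0.048, -0.048, -0.705]
force: [-0.1, -0.6, -0.8]
gripper_width: 0.0115
```

```bash
python3 -c "
from slot import *
slot(.0,.069)
"
```

```text
e deg 0.23235981895792124 j6 0.13299769670393966
x 0.006 y 1.320 z -0.002 yaw -0.039 pos [0.4992 0.1727 0.135 ] w 0.0115 F [-0.1 -0.6 -0.8] t 18.65
```

>>> move_arm(motion=[{"x": 0,"y": 0.4,"z": 0,"yaw": -0.04,"gripper": 1},{"x": 0,"y": 0.8,"z": 0,"yaw": -0.04,"gripper": 1},{"x": 0,"y": 1.2,"z": 0,"yaw": -0.04,"gripper": 1},{"x": 0,"y": 1.36,"z": 0,"yaw": -0.04,"gripper": 1},{"x": 0,"y": 1.36,"z": 0,"yaw": -0.04,"gripper": 1},{"x": 0,"y": 1.36,"z": 0,"yaw": -0.04,"gripper": 1}])

```text
clock: 19.25
ee_pos: [0.4996, 0.1728, 0.068]
tcp_rot: [-0.705, -0.051, 0.05, 0.705]
force: [1.1, -0.4, -0.3]
gripper_width: 0.0117
```

```bash
python3 -c "
from slot import *
slot(.0,.0405)
"
```

```text
e deg -0.16087840211870005 j6 0.12621017931876877
x -0.004 y 0.550 z -0.004 yaw 0.027 pos [0.4996 0.1728 0.068 ] w 0.0117 F [ 1.1 -0.4 -0.3] t 19.25
```

Aligned, so I'll lower and turn in one go.

>>> move_arm(motion=[{"x": 0,"y": 0.1,"z": 0,"yaw": 0,"gripper": 1},{"x": 0,"y": 0.2,"z": 0,"yaw": 0,"gripper": 1},{"x": 0,"y": 0.28,"z": 0,"yaw": 0,"gripper": 1},{"x": 0,"y": 0.36,"z": 0,"yaw": 0,"gripper": 1},{"x": 0,"y": 0.44,"z": 0,"yaw": 0,"gripper": 1},{"x": 0,"y": 0.5,"z": 0,"yaw": 0,"gripper": 1},{"x": 0,"y": 0.56,"z": 0,"yaw": 0,"gripper": 1},{"x": 0,"y": 0.56,"z": 0,"yaw": 0,"gripper": 1}])

```text
clock: 20.05
ee_pos: [0.4994, 0.1728, 0.0404]
tcp_rot: [-0.705, -0.051, 0.05, 0.705]
force: [-2.9, -1.5, 5.1]
gripper_width: 0.0118
```

```bash
python3 -c "
from slot import *
slot(.0,.0405)
"
```

```text
e deg -0.21785992738873586 j6 0.1252866464623134
x 0.001 y -0.002 z -0.004 yaw 0.036 pos [0.4994 0.1728 0.0404] w 0.0118 F [-2.9 -1.5  5.1] t 20.05
```

>>> move_arm(motion=[{"x": 0,"y": 0,"z": 0,"yaw": 1.3,"gripper": 1},{"x": 0,"y": 0,"z": 0,"yaw": 2.7,"gripper": 1},{"x": 0,"y": 0,"z": 0,"yaw": 4.1,"gripper": 1},{"x": 0,"y": 0,"z": 0,"yaw": 5.5,"gripper": 1},{"x": 0,"y": 0,"z": 0,"yaw": 6.9,"gripper": 1},{"x": 0,"y": 0,"z": 0,"yaw": 8.3,"gripper": 1},{"x": 0,"y": 0,"z": 0,"yaw": 9.7,"gripper": 1},{"x": 0,"y": 0,"z": 0,"yaw": 11.1,"gripper": 1},{"x": 0,"y": 0,"z": 0,"yaw": 12.5,"gripper": 1},{"x": 0,"y": 0,"z": 0,"yaw": 13.8,"gripper": 1},{"x": 0,"y": 0,"z": 0,"yaw": 15,"gripper": 1},{"x": 0,"y": 0,"z": 0,"yaw": 15,"gripper": 1}])

```text
clock: 21.25
ee_pos: [0.5002, 0.1726, 0.0404]
tcp_rot: [-0.534, 0.463, -0.464, 0.535]
force: [1.4, -0.9, 4.9]
gripper_width: 0.0117
```

```bash
python3 -c "
from slot import *
slot(.0,.0405,0,98)
"
```

```text
e deg -0.13938496871100295 j6 1.6971474152242845
x -0.002 y -0.003 z -0.014 yaw 0.023 pos [0.5002 0.1726 0.0404] w 0.0117 F [ 1.4 -0.9  4.9] t 21.25
```

>>> move_arm(motion=[{"x": 0,"y": 0,"z": 0,"yaw": 0,"gripper": 0},{"x": 0,"y": 0,"z": 0,"yaw": 0,"gripper": 0},{"x": 0,"y": 0,"z": 0,"yaw": 0,"gripper": 0},{"x": 0,"y": -0.5,"z": 0,"yaw": 0,"gripper": 0},{"x": 0,"y": -1.1,"z": 0,"yaw": 0,"gripper": 0},{"x": 0.7,"y": -1.6,"z": 0,"yaw": 0,"gripper": 0},{"x": 1.6,"y": -1.6,"z": -0.1,"yaw": 0,"gripper": 0},{"x": 2.5,"y": -1.6,"z": -0.2,"yaw": 1,"gripper": 0},{"x": 3.4,"y": -1.6,"z": -0.3,"yaw": 2,"gripper": 0},{"x": 4.3,"y": -1.6,"z": -0.4,"yaw": 3,"gripper": 0},{"x": 5.2,"y": -1.6,"z": -0.45,"yaw": 4,"gripper": 0},{"x": 6.1,"y": -1.6,"z": -0.45,"yaw": 5,"gripper": 0}])

```text
clock: 22.45
ee_pos: [0.5203, -0.1341, 0.119]
tcp_rot: [-0.396, 0.586, -0.586, 0.396]
force: [1.1, 0.3, 0.5]
gripper_width: 0.0435
```

```bash
python3 -c "
from slot import *
tgt(.5308,-.2085,.12,np.radians(64.4))
"
```

```text
e deg -3.632290229358169 j6 1.6385447364604102
x 1.302 y -0.020 z 0.752 yaw 0.605 pos [ 0.5203 -0.1341  0.119 ] w 0.0435 F [1.1 0.3 0.5] t 22.45
```

>>> move_arm(motion=[{"x": 0.6,"y": 0,"z": 0.35,"yaw": 0.6,"gripper": 0},{"x": 1.2,"y": 0,"z": 0.7,"yaw": 0.6,"gripper": 0},{"x": 1.3,"y": 0,"z": 0.75,"yaw": 0.6,"gripper": 0},{"x": 1.3,"y": 0,"z": 0.75,"yaw": 0.6,"gripper": 0},{"x": 1.3,"y": 0,"z": 0.75,"yaw": 0.6,"gripper": 0}])

```text
clock: 22.95
ee_pos: [0.5312, -0.2055, 0.1189]
tcp_rot: [-0.378, 0.598, -0.597, 0.378]
force: [0.4, -0.5, 0.1]
gripper_width: 0.0442
```

```bash
cat > chk.py <<'E'
from slot import *
def chk(f,x,y,wing,lo,hi):
    c=snap('wrist',f); tgt(x,y,.0275,np.radians(wing+90))
    im=c['frame'][:,:,::-1]; m=cv2.inRange(cv2.cvtColor(im,cv2.COLOR_BGR2HSV),lo,hi)
    k,l,st,ce=cv2.connectedComponentsWithStats(m)
    for i in range(1,k):
        if st[i,4]>150: print(st[i],ce[i].round(1),cv2.minAreaRect(np.argwhere(l==i)[:,::-1].astype(np.float32)))
    a=np.radians(wing); d=np.array([np.cos(a),np.sin(a),0])
    for z,s in ((.056,.017),(.056,-.017),(.030,.017),(.03,-.017)): print(w2px(f,np.array([x,y,z])+s*d))
E
python3 -c "
from chk import *
chk('w5.png',.5308,-.2085,154.4,(100,120,40),(125,255,255))
"
```

```text
e deg -0.30942937533149506 j6 1.5835013479904885
x 0.064 y 1.831 z 0.019 yaw 0.052 pos [ 0.5313 -0.2053  0.119 ] w 0.0440 F [ 0.6  0.3 -0.2] t 23.0
[317 184  17  49 291] [324.6 200.7] ((325.0, 208.0), (48.0, 16.0), 90.0)
[326.26863376 234.1444504 ]
[326.62607635 191.23960489]
[325.99185793 223.23656015]
[326.30474823 184.16859871]
```

>>> move_arm(motion=[{"x": 0.04,"y": 0.5,"z": 0.02,"yaw": 0.05,"gripper": 0},{"x": 0.04,"y": 1,"z": 0.02,"yaw": 0.05,"gripper": 0},{"x": 0.04,"y": 1.5,"z": 0.02,"yaw": 0.05,"gripper": 0},{"x": 0.04,"y": 1.82,"z": 0.02,"yaw": 0.05,"gripper": 0},{"x": 0.04,"y": 1.82,"z": 0.02,"yaw": 0.05,"gripper": 0},{"x": 0.04,"y": 1.82,"z": 0.02,"yaw": 0.05,"gripper": 0.6},{"x": 0.04,"y": 1.82,"z": 0.02,"yaw": 0.05,"gripper": 1},{"x": 0.04,"y": 1.82,"z": 0.02,"yaw": 0.05,"gripper": 1},{"x": 0.04,"y": 1.82,"z": 0.02,"yaw": 0.05,"gripper": 1},{"x": 0.04,"y": 1.82,"z": 0.02,"yaw": 0.05,"gripper": 1}])

```text
clock: 24.0
ee_pos: [0.5318, -0.209, 0.029]
tcp_rot: [0.376, -0.598, 0.599, -0.377]
force: [0.7, -0.3, 1.6]
gripper_width: 0.0121
```

```bash
python3 -c "
from slot import *
slot(.065,.136)
"
```

```text
e deg -56.312311484642834 j6 1.5849574217969664
x -7.681 y -2.146 z -4.609 yaw 9.385 pos [ 0.5318 -0.209   0.029 ] w 0.0121 F [ 0.7 -0.3  1.6] t 24.0
```

>>> move_arm(motion=[{"x": 0,"y": -0.5,"z": 0,"yaw": 0,"gripper": 1},{"x": 0,"y": -1.2,"z": 0,"yaw": -0.5,"gripper": 1},{"x": 0,"y": -2.15,"z": 0,"yaw": -1.5,"gripper": 1},{"x": -0.6,"y": -2.15,"z": -0.36,"yaw": -2.5,"gripper": 1},{"x": -1.3,"y": -2.15,"z": -0.78,"yaw": -3.7,"gripper": 1},{"x": -2,"y": -2.15,"z": -1.2,"yaw": -5,"gripper": 1},{"x": -2.7,"y": -2.15,"z": -1.62,"yaw": -6.3,"gripper": 1},{"x": -3.4,"y": -2.15,"z": -2.04,"yaw": -7.6,"gripper": 1},{"x": -4.1,"y": -2.15,"z": -2.46,"yaw": -8.9,"gripper": 1},{"x": -4.8,"y": -2.15,"z": -2.88,"yaw": -10.2,"gripper": 1},{"x": -5.5,"y": -2.15,"z": -3.3,"yaw": -11.5,"gripper": 1},{"x": -6.2,"y": -2.15,"z": -3.72,"yaw": -12.8,"gripper": 1}])

```text
clock: 25.2
ee_pos: [0.4975, 0.1526, 0.1355]
tcp_rot: [0.667, -0.234, 0.234, -0.667]
force: [0.8, 0.6, -1.7]
gripper_width: 0.0115
```

```bash
python3 -c "
from slot import *
slot(.065,.136)
"
```

```text
e deg 46.57410335264117 j6 0.9055524175131365
x -1.163 y -0.010 z 1.230 yaw -7.762 pos [0.4975 0.1526 0.1355] w 0.0115 F [ 0.8  0.6 -1.7] t 25.2
```

>>> move_arm(motion=[{"x": -0.4,"y": 0,"z": 0.4,"yaw": -1.3,"gripper": 1},{"x": -0.8,"y": 0,"z": 0.8,"yaw": -2.6,"gripper": 1},{"x": -1.16,"y": 0,"z": 1.23,"yaw": -3.9,"gripper": 1},{"x": -1.16,"y": 0,"z": 1.23,"yaw": -5.2,"gripper": 1},{"x": -1.16,"y": 0,"z": 1.23,"yaw": -6.5,"gripper": 1},{"x": -1.16,"y": 0.4,"z": 1.23,"yaw": -7.76,"gripper": 1},{"x": -1.16,"y": 0.9,"z": 1.23,"yaw": -7.76,"gripper": 1},{"x": -1.16,"y": 1.33,"z": 1.23,"yaw": -7.76,"gripper": 1},{"x": -1.16,"y": 1.33,"z": 1.23,"yaw": -7.76,"gripper": 1},{"x": -1.16,"y": 1.33,"z": 1.23,"yaw": -7.76,"gripper": 1}])

```text
clock: 26.2
ee_pos: [0.4913, 0.2353, 0.0692]
tcp_rot: [0.706, 0.047, -0.048, -0.705]
force: [-0.2, 0.1, -0.8]
gripper_width: 0.0118
```

```bash
python3 -c "
from slot import *
slot(.065,.041)
"
```

```text
e deg 0.3328707836849251 j6 0.2503035880976311
x -0.012 y 0.563 z 0.036 yaw -0.055 pos [0.4913 0.2353 0.0692] w 0.0118 F [-0.2  0.1 -0.8] t 26.2
```

>>> move_arm(motion=[{"x": -0.012,"y": 0,"z": 0.03,"yaw": -0.05,"gripper": 1},{"x": -0.012,"y": 0.1,"z": 0.03,"yaw": -0.05,"gripper": 1},{"x": -0.012,"y": 0.2,"z": 0.03,"yaw": -0.05,"gripper": 1},{"x": -0.012,"y": 0.3,"z": 0.03,"yaw": -0.05,"gripper": 1},{"x": -0.012,"y": 0.38,"z": 0.03,"yaw": -0.05,"gripper": 1},{"x": -0.012,"y": 0.46,"z": 0.03,"yaw": -0.05,"gripper": 1},{"x": -0.012,"y": 0.52,"z": 0.03,"yaw": -0.05,"gripper": 1},{"x": -0.012,"y": 0.58,"z": 0.03,"yaw": -0.05,"gripper": 1},{"x": -0.012,"y": 0.58,"z": 0.03,"yaw": -0.05,"gripper": 1}])

```text
clock: 27.1
ee_pos: [0.4909, 0.2369, 0.041]
tcp_rot: [-0.705, -0.049, 0.049, 0.705]
force: [-2.1, -1.0, 3.7]
gripper_width: 0.0117
```

```bash
python3 -c "
from slot import *
slot(.065,.041)
"
```

```text
e deg 0.02410596321124951 j6 0.24796576388268274
x -0.008 y -0.001 z 0.003 yaw -0.004 pos [0.4909 0.2369 0.041 ] w 0.0117 F [-2.1 -1.   3.7] t 27.1
```

>>> move_arm(motion=[{"x": 0,"y": 0,"z": 0,"yaw": 1.3,"gripper": 1},{"x": 0,"y": 0,"z": 0,"yaw": 2.7,"gripper": 1},{"x": 0,"y": 0,"z": 0,"yaw": 4.1,"gripper": 1},{"x": 0,"y": 0,"z": 0,"yaw": 5.5,"gripper": 1},{"x": 0,"y": 0,"z": 0,"yaw": 6.9,"gripper": 1},{"x": 0,"y": 0,"z": 0,"yaw": 8.3,"gripper": 1},{"x": 0,"y": 0,"z": 0,"yaw": 9.7,"gripper": 1},{"x": 0,"y": 0,"z": 0,"yaw": 11.1,"gripper": 1},{"x": 0,"y": 0,"z": 0,"yaw": 12.5,"gripper": 1},{"x": 0,"y": 0,"z": 0,"yaw": 13.8,"gripper": 1},{"x": 0,"y": 0,"z": 0,"yaw": 15,"gripper": 1},{"x": 0,"y": 0,"z": 0,"yaw": 15,"gripper": 1}])

```text
clock: 28.3
ee_pos: [0.4914, 0.237, 0.0409]
tcp_rot: [-0.533, 0.464, -0.465, 0.534]
force: [0.2, 0.3, 3.2]
gripper_width: 0.012
```

>>> move_arm(motion=[{"x": 0,"y": 0,"z": 0,"yaw": 0,"gripper": 0},{"x": 0,"y": 0,"z": 0,"yaw": 0,"gripper": 0},{"x": 0,"y": 0,"z": 0,"yaw": 0,"gripper": 0},{"x": 0,"y": -0.5,"z": 0,"yaw": 0,"gripper": 0},{"x": 0,"y": -1.1,"z": 0,"yaw": 0,"gripper": 0},{"x": 0.7,"y": -1.8,"z": 0,"yaw": 0,"gripper": 0},{"x": 1.6,"y": -1.8,"z": 0,"yaw": 0,"gripper": 0},{"x": 2.5,"y": -1.8,"z": 0,"yaw": 0,"gripper": 0},{"x": 3.4,"y": -1.8,"z": 0,"yaw": 0,"gripper": 0},{"x": 4.3,"y": -1.8,"z": 0,"yaw": 0,"gripper": 0},{"x": 5.2,"y": -1.8,"z": 0,"yaw": 0,"gripper": 0},{"x": 6.1,"y": -1.8,"z": 0,"yaw": 0,"gripper": 0}])

```text
clock: 29.5
ee_pos: [0.533, -0.0671, 0.1301]
tcp_rot: [-0.534, 0.464, -0.464, 0.534]
force: [0.5, -0.1, -0.5]
gripper_width: 0.044
```

```bash
python3 -c "
from slot import *
c=snap('top','top1.png')
cv2.imwrite('pics/top1c.png',cv2.resize(c['frame'][150:300,130:500,::-1],None,fx=2.1,fy=2.1,interpolation=cv2.INTER_CUBIC))
tgt(.5273,-.1233,.12,np.radians(0.8))
"
```

```text
e deg 83.0424057662147 j6 1.2379339052063836
x 0.971 y 0.200 z -0.252 yaw -13.840 pos [ 0.5332 -0.0734  0.1298] w 0.0440 F [-1.6 -3.3 -0.7] t 29.55
```

View pics/top1c.png

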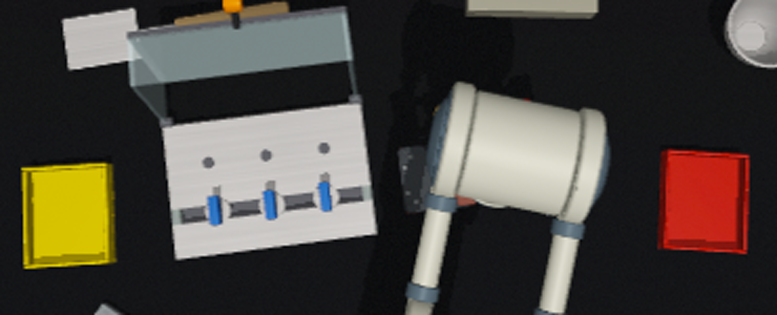

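The top view shows three blue wings in the slot and square across it, at crop (213,208), (270,203) and (325,196), with the guard standing open and the trays unmoved. Next is the yellow nut.

>>> move_arm(motion=[{"x": 0.4,"y": 0,"z": -0.1,"yaw": -1.3,"gripper": 0},{"x": 0.8,"y": 0,"z": -0.2,"yaw": -2.6,"gripper": 0},{"x": 0.97,"y": 0,"z": -0.25,"yaw": -3.9,"gripper": 0},{"x": 0.97,"y": 0,"z": -0.25,"yaw": -5.2,"gripper": 0},{"x": 0.97,"y": 0.1,"z": -0.25,"yaw": -6.5,"gripper": 0},{"x": 0.97,"y": 0.2,"z": -0.25,"yaw": -7.8,"gripper": 0},{"x": 0.97,"y": 0.2,"z": -0.25,"yaw": -9.1,"gripper": 0},{"x": 0.97,"y": 0.2,"z": -0.25,"yaw": -10.4,"gripper": 0},{"x": 0.97,"y": 0.2,"z": -0.25,"yaw": -11.7,"gripper": 0},{"x": 0.97,"y": 0.2,"z": -0.25,"yaw": -13,"gripper": 0},{"x": 0.97,"y": 0.2,"z": -0.25,"yaw": -13.84,"gripper": 0},{"x": 0.97,"y": 0.2,"z": -0.25,"yaw": -13.84,"gripper": 0}])

```text
clock: 30.75
ee_pos: [0.5273, -0.1148, 0.1199]
tcp_rot: [-0.707, -0.007, 0.007, 0.707]
force: [-0.1, -0.0, 0.1]
gripper_width: 0.0439
```

```bash
python3 -c "
from chk import *
chk('w6.png',.5273,-.1233,90.8,(22,120,40),(35,255,255))
"
```

```text
e deg -0.1414646206403407 j6 -0.2938234780296432
x -0.003 y 1.848 z -0.170 yaw 0.024 pos [ 0.5273 -0.1148  0.1199] w 0.0435 F [-0.2  0.2  0.4] t 30.8
[315 197  17  49 712] [323.5 222.3] ((323.0, 221.0), (48.0, 16.0), 90.0)
[223 278  15  61 216] [228.3 304.4] ((228.78196716308594, 307.7657470703125), (9.322811126708984, 60.39560317993164), 7.765166282653809)
[408 278  16  62 286] [416.8 306. ] ((415.7896728515625, 308.4241638183594), (61.18834686279297, 13.388620376586914), 86.633544921875)
[ 193  356  360   16 3390] [404.6 365.2] ((372.5, 363.5), (359.0, 15.0), 0.0)
[323.63149336 203.5502413 ]
[323.36728463 245.45261149]
[323.61938339 195.46098272]
[323.38033979 233.69621407]
```

Matches, so I'll grasp and lift.

>>> move_arm(motion=[{"x": 0,"y": 0.5,"z": -0.16,"yaw": 0,"gripper": 0},{"x": 0,"y": 1,"z": -0.16,"yaw": 0,"gripper": 0},{"x": 0,"y": 1.5,"z": -0.16,"yaw": 0,"gripper": 0},{"x": 0,"y": 1.84,"z": -0.16,"yaw": 0,"gripper": 0},{"x": 0,"y": 1.84,"z": -0.16,"yaw": 0,"gripper": 0},{"x": 0,"y": 1.84,"z": -0.16,"yaw": 0,"gripper": 0.6},{"x": 0,"y": 1.84,"z": -0.16,"yaw": 0,"gripper": 1},{"x": 0,"y": 1.84,"z": -0.16,"yaw": 0,"gripper": 1},{"x": 0,"y": 1.84,"z": -0.16,"yaw": 0,"gripper": 1},{"x": 0,"y": 1.84,"z": -0.16,"yaw": 0,"gripper": 1}])

```text
clock: 31.8
ee_pos: [0.528, -0.1231, 0.029]
tcp_rot: [0.707, 0.007, -0.006, -0.707]
force: [0.7, 0.2, 2.6]
gripper_width: 0.0113
```

>>> move_arm(motion=[{"x": 0,"y": -0.6,"z": 0,"yaw": 0,"gripper": 1},{"x": 0,"y": -1.3,"z": 0,"yaw": 0,"gripper": 1},{"x": 0,"y": -2,"z": 0,"yaw": 0,"gripper": 1},{"x": 0,"y": -2.6,"z": 0.4,"yaw": 0,"gripper": 1},{"x": 0,"y": -2.6,"z": 1,"yaw": 0,"gripper": 1},{"x": -0.1,"y": -2.6,"z": 1.8,"yaw": 0,"gripper": 1},{"x": -0.2,"y": -2.6,"z": 2.6,"yaw": 0,"gripper": 1},{"x": -0.3,"y": -2.6,"z": 3.4,"yaw": 0,"gripper": 1},{"x": -0.4,"y": -2.6,"z": 4.2,"yaw": 0,"gripper": 1},{"x": -0.5,"y": -2.6,"z": 5,"yaw": 0,"gripper": 1},{"x": -0.6,"y": -2.6,"z": 5.8,"yaw": 0,"gripper": 1},{"x": -0.6,"y": -2.6,"z": 6.6,"yaw": 0,"gripper": 1}])

```text
clock: 33.0
ee_pos: [0.4909, 0.208, 0.1582]
tcp_rot: [0.707, 0.006, -0.006, -0.707]
force: [1.3, -0.3, -1.3]
gripper_width: 0.0118
```

```bash
python3 -c "
from slot import *
s=readout.observe()
c=snap('top','top2.png')
hsv=cv2.cvtColor(c['frame'],cv2.COLOR_RGB2HSV)
for n,lo,hi in (('red',(0,180,80),(6,255,255)),('yel',(22,180,80),(35,255,255))):
    k,l,st,ce=cv2.connectedComponentsWithStats(cv2.inRange(hsv,lo,hi))
    for i in range(1,k):
        if st[i,4]>500: print(n,st[i],ce[i],px2w('top2.png',*ce[i],.015),cv2.minAreaRect(np.argwhere(l==i)[:,::-1].astype(np.float32)))
tgt(.482,.415,.16)
"
```

```text
red [ 443  221   44   50 1988] [465.11619718 245.52615694] [ 0.51139506 -0.35403625  0.015     ] ((464.94891357421875, 245.4709930419922), (42.625213623046875, 47.51318359375), 3.012787342071533)
yel [140 229  28  49 904] [149.90597345 254.55309735] [0.4772001  0.45079302 0.015     ] ((153.37481689453125, 252.86825561523438), (48.1175651550293, 26.044544219970703), 88.45184326171875)
x -0.077 y -0.026 z 4.035 yaw 0.000 pos [0.4903 0.2134 0.1578] w 0.0117 F [-4.1  2.7 -2.4] t 33.05
```

>>> move_arm(motion=[{"x": -0.1,"y": 0,"z": 0.8,"yaw": 0,"gripper": 1},{"x": -0.15,"y": 0,"z": 1.6,"yaw": 0,"gripper": 1},{"x": -0.15,"y": 0,"z": 2.4,"yaw": 0,"gripper": 1},{"x": -0.15,"y": 0,"z": 3.2,"yaw": 0,"gripper": 1},{"x": -0.15,"y": 0.3,"z": 4.05,"yaw": 0,"gripper": 1},{"x": -0.15,"y": 0.9,"z": 4.05,"yaw": 0,"gripper": 1},{"x": -0.15,"y": 1.5,"z": 4.05,"yaw": 0,"gripper": 1},{"x": -0.15,"y": 2.1,"z": 4.05,"yaw": 0,"gripper": 1},{"x": -0.15,"y": 2.4,"z": 4.05,"yaw": 0,"gripper": 1},{"x": -0.15,"y": 2.4,"z": 4.05,"yaw": 0,"gripper": 1},{"x": -0.15,"y": 2.4,"z": 4.05,"yaw": 0,"gripper": 0.3},{"x": -0.15,"y": 2.4,"z": 4.05,"yaw": 0,"gripper": 0.3}])

```text
clock: 34.25
ee_pos: [0.4817, 0.4094, 0.0407]
tcp_rot: [-0.706, -0.007, 0.005, 0.708]
force: [0.3, 0.7, -0.1]
gripper_width: 0.0243
```

>>> move_arm(motion=[{"x": 0,"y": 0,"z": 0,"yaw": 0,"gripper": 0.3},{"x": 0,"y": -0.5,"z": 0,"yaw": 0,"gripper": 0.3},{"x": 0,"y": -1.1,"z": 0,"yaw": 0,"gripper": 0.3},{"x": 0,"y": -1.8,"z": 0,"yaw": 0,"gripper": 0},{"x": 0,"y": -2.6,"z": 0,"yaw": 0,"gripper": 0},{"x": 0,"y": -2.6,"z": -0.7,"yaw": 0,"gripper": 0},{"x": 0,"y": -2.6,"z": -1.5,"yaw": 0,"gripper": 0},{"x": 0,"y": -2.6,"z": -2.3,"yaw": 0,"gripper": 0},{"x": 0,"y": -2.6,"z": -3.1,"yaw": 0,"gripper": 0},{"x": 0,"y": -2.6,"z": -3.9,"yaw": 0,"gripper": 0},{"x": 0,"y": -2.6,"z": -4.7,"yaw": 0,"gripper": 0},{"x": 0,"y": -2.6,"z": -5.5,"yaw": 0,"gripper": 0}])

```text
clock: 35.45
ee_pos: [0.4855, 0.1323, 0.1695]
tcp_rot: [-0.707, -0.007, 0.005, 0.707]
force: [0.2, -0.9, -0.5]
gripper_width: 0.0437
```

```bash
python3 -c "
from slot import *
c=snap('top','top3.png')
cv2.imwrite('pics/top3c.png',cv2.resize(c['frame'][180:300,130:330,::-1],None,fx=3.5,fy=3.5,interpolation=cv2.INTER_CUBIC))
tgt(.6115,-.1284,.12,np.radians(85.8))
"
```

```text
e deg 85.00201887475802 j6 0.17654416322457817
x 2.436 y 1.019 z -5.144 yaw -14.167 pos [0.486  0.1272 0.1697] w 0.0437 F [ 3.  -2.4  0.4] t 35.5
```

View pics/top3c.png

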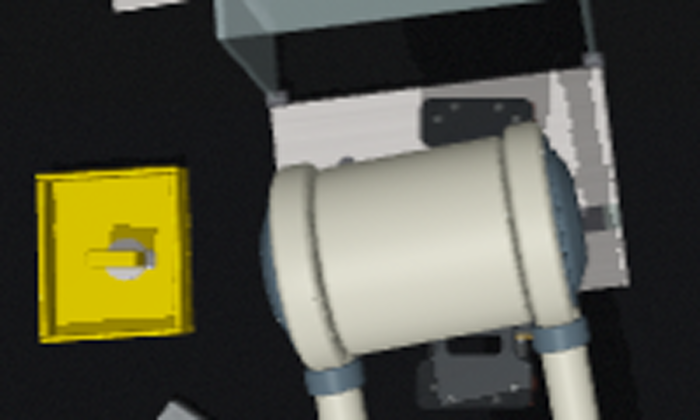

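The yellow nut stands in the yellow tray at crop (120,259). Next is red.

>>> move_arm(motion=[{"x": 0.2,"y": 0,"z": -0.5,"yaw": -1.3,"gripper": 0},{"x": 0.5,"y": 0,"z": -1.1,"yaw": -2.6,"gripper": 0},{"x": 0.8,"y": 0,"z": -1.7,"yaw": -3.9,"gripper": 0},{"x": 1.1,"y": 0,"z": -2.3,"yaw": -5.2,"gripper": 0},{"x": 1.4,"y": 0,"z": -2.9,"yaw": -6.5,"gripper": 0},{"x": 1.7,"y": 0,"z": -3.5,"yaw": -7.8,"gripper": 0},{"x": 2,"y": 0.2,"z": -4.1,"yaw": -9.1,"gripper": 0},{"x": 2.3,"y": 0.4,"z": -4.7,"yaw": -10.4,"gripper": 0},{"x": 2.44,"y": 0.6,"z": -5.14,"yaw": -11.7,"gripper": 0},{"x": 2.44,"y": 0.8,"z": -5.14,"yaw": -13,"gripper": 0},{"x": 2.44,"y": 1,"z": -5.14,"yaw": -14.1,"gripper": 0},{"x": 2.44,"y": 1,"z": -5.14,"yaw": -14.1,"gripper": 0}])

```text
clock: 36.7
ee_pos: [0.6116, -0.121, 0.1172]
tcp_rot: [-0.518, -0.48, 0.481, 0.519]
force: [0.3, 0.0, -0.9]
gripper_width: 0.0439
```

>>> move_arm(motion=[{"x": 0,"y": 0,"z": 0,"yaw": 0,"gripper": 0},{"x": 0,"y": 0,"z": 0,"yaw": 0,"gripper": 0}])

```text
clock: 36.9
ee_pos: [0.6125, -0.1208, 0.1195]
tcp_rot: [0.52, 0.48, -0.48, -0.519]
force: [0.2, -0.5, 0.6]
gripper_width: 0.0442
```

```bash
python3 -c "
from chk import *
chk('w7.png',.6120,-.1281,175.8,(0,150,40),(6,255,255))
"
```

```text
e deg 0.263766371699838 j6 -1.7421520432431807
x -0.145 y 1.839 z 0.002 yaw -0.044 pos [ 0.6125 -0.1208  0.1195] w 0.0441 F [-0.1  0.1  0.2] t 36.95
[    0    14   119   167 16639] [ 50.9 101.3] ((56.83308029174805, 95.99075317382812), (165.07521057128906, 118.28770446777344), 88.40885925292969)
[305 188  17  48 724] [313.2 212. ] ((313.0, 211.5), (47.0, 16.0), 90.0)
[313.4708936 193.3233337]
[314.03208892 235.99127812]
[314.40487278 186.1016099 ]
[314.88229174 224.97218768]
```

>>> move_arm(motion=[{"x": -0.145,"y": 0.5,"z": 0,"yaw": -0.04,"gripper": 0},{"x": -0.145,"y": 1,"z": 0,"yaw": -0.04,"gripper": 0},{"x": -0.145,"y": 1.5,"z": 0,"yaw": -0.04,"gripper": 0},{"x": -0.145,"y": 1.82,"z": 0,"yaw": -0.04,"gripper": 0},{"x": -0.145,"y": 1.82,"z": 0,"yaw": -0.04,"gripper": 0},{"x": -0.145,"y": 1.82,"z": 0,"yaw": -0.04,"gripper": 0.6},{"x": -0.145,"y": 1.82,"z": 0,"yaw": -0.04,"gripper": 1},{"x": -0.145,"y": 1.82,"z": 0,"yaw": -0.04,"gripper": 1},{"x": -0.145,"y": 1.82,"z": 0,"yaw": -0.04,"gripper": 1},{"x": -0.145,"y": 1.82,"z": 0,"yaw": -0.04,"gripper": 1}])

```text
clock: 37.95
ee_pos: [0.612, -0.1283, 0.0281]
tcp_rot: [0.518, 0.482, -0.481, -0.517]
force: [-0.8, -0.4, 3.3]
gripper_width: 0.0119
```

>>> move_arm(motion=[{"x": 0,"y": -0.6,"z": 0,"yaw": 0,"gripper": 1},{"x": 0,"y": -1.3,"z": 0,"yaw": 0,"gripper": 1},{"x": 0,"y": -2,"z": 0,"yaw": 0,"gripper": 1},{"x": -0.4,"y": -2.4,"z": 0,"yaw": 0,"gripper": 1},{"x": -1,"y": -2.4,"z": 0.4,"yaw": 0,"gripper": 1},{"x": -1.6,"y": -2.4,"z": 0.8,"yaw": 0,"gripper": 1},{"x": -1.8,"y": -2.4,"z": 0.9,"yaw": 0,"gripper": 1}])

```text
clock: 38.65
ee_pos: [0.5583, -0.217, 0.1472]
tcp_rot: [0.518, 0.48, -0.481, -0.518]
force: [0.1, -0.4, -1.8]
gripper_width: 0.0117
```

```bash
python3 -c "
from slot import *
c=snap('top','top4.png')
hsv=cv2.cvtColor(c['frame'],cv2.COLOR_RGB2HSV)
for n,lo,hi in (('red',(0,180,80),(6,255,255)),('yel',(22,180,80),(35,255,255))):
    k,l,st,ce=cv2.connectedComponentsWithStats(cv2.inRange(hsv,lo,hi))
    for i in range(1,k):
        if st[i,4]>500: print(n,st[i],ce[i],px2w('top4.png',*ce[i],.015),cv2.minAreaRect(np.argwhere(l==i)[:,::-1].astype(np.float32)))
tgt(.511,-.353,.036)
"
```

```text
red [443 236  36  34 938] [458.42857143 251.77185501] [ 0.49514058 -0.33643266  0.015     ] ((460.2758483886719, 252.31036376953125), (34.17621994018555, 32.884334564208984), 3.3664605617523193)
yel [ 140  227   45   51 1978] [161.51162791 252.15015167] [0.48366516 0.42186515 0.015     ] ((161.72763061523438, 252.1420135498047), (48.156036376953125, 44.47571563720703), 86.42366790771484)
x -2.773 y 2.225 z 0.739 yaw 0.000 pos [ 0.5584 -0.2174  0.1471] w 0.0120 F [-0.4 -0.6 -1.9] t 38.7
```

>>> move_arm(motion=[{"x": -0.7,"y": 0,"z": 0.2,"yaw": 0,"gripper": 1},{"x": -1.4,"y": 0,"z": 0.4,"yaw": 0,"gripper": 1},{"x": -2.1,"y": 0,"z": 0.6,"yaw": 0,"gripper": 1},{"x": -2.75,"y": 0.2,"z": 0.75,"yaw": 0,"gripper": 1},{"x": -2.75,"y": 0.8,"z": 0.75,"yaw": 0,"gripper": 1},{"x": -2.75,"y": 1.4,"z": 0.75,"yaw": 0,"gripper": 1},{"x": -2.75,"y": 1.9,"z": 0.75,"yaw": 0,"gripper": 1},{"x": -2.75,"y": 2.18,"z": 0.75,"yaw": 0,"gripper": 1},{"x": -2.75,"y": 2.18,"z": 0.75,"yaw": 0,"gripper": 1},{"x": -2.75,"y": 2.18,"z": 0.75,"yaw": 0,"gripper": 0.3},{"x": -2.75,"y": 2.18,"z": 0.75,"yaw": 0,"gripper": 0.3},{"x": -2.75,"y": 2.18,"z": 0.75,"yaw": 0,"gripper": 0.3}])

```text
clock: 39.9
ee_pos: [0.5138, -0.3498, 0.0404]
tcp_rot: [0.519, 0.482, -0.481, -0.516]
force: [-0.9, -0.1, 0.5]
gripper_width: 0.0296
```

>>> move_arm(motion=[{"x": 0,"y": -0.5,"z": 0,"yaw": 0,"gripper": 0.3},{"x": 0,"y": -1.1,"z": 0,"yaw": 0,"gripper": 0.3},{"x": 0,"y": -1.8,"z": 0,"yaw": 0,"gripper": 0},{"x": 0,"y": -2.6,"z": 0,"yaw": 0,"gripper": 0},{"x": 0,"y": -3.4,"z": 0,"yaw": 0,"gripper": 0},{"x": 0.5,"y": -4,"z": 0,"yaw": 0,"gripper": 0},{"x": 1.3,"y": -4.2,"z": 0,"yaw": 0,"gripper": 0},{"x": 2.1,"y": -4.2,"z": 0,"yaw": 0,"gripper": 0},{"x": 2.9,"y": -4.2,"z": 0,"yaw": 0,"gripper": 0},{"x": 3.7,"y": -4.2,"z": 0,"yaw": 0,"gripper": 0},{"x": 4.5,"y": -4.2,"z": 0,"yaw": 0,"gripper": 0},{"x": 5.3,"y": -4.2,"z": 0,"yaw": 0,"gripper": 0}])

```text
clock: 41.1
ee_pos: [0.5319, -0.0833, 0.2497]
tcp_rot: [0.519, 0.482, -0.481, -0.517]
force: [-0.1, -0.5, -0.6]
gripper_width: 0.0437
```

```bash
python3 -c "
from slot import *
c=snap('top','top5.png')
cv2.imwrite('pics/top5c.png',cv2.resize(c['frame'][150:300,130:500,::-1],None,fx=2.1,fy=2.1,interpolation=cv2.INTER_CUBIC))
tgt(.7174,.2039,.28,np.radians(98))
"
```

```text
e deg 11.880300321812493 j6 -1.7129994203109329
x 5.876 y -0.568 z -3.313 yaw -1.980 pos [ 0.5324 -0.0779  0.2501] w 0.0436 F [0.5 3.  0.7] t 41.15
```

View pics/top5c.png

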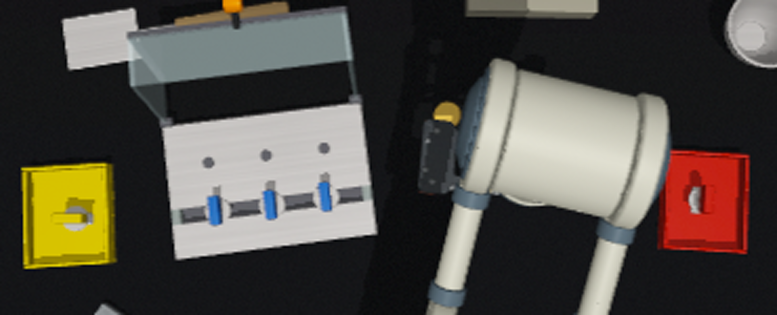

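All three blue nuts are locked, the yellow nut is in its tray, and the red nut is in the red tray at crop (702,198). Now back to the guard handle.

>>> move_arm(motion=[{"x": 0.5,"y": -0.2,"z": -0.3,"yaw": -0.5,"gripper": 0},{"x": 1.1,"y": -0.4,"z": -0.6,"yaw": -1,"gripper": 0},{"x": 1.7,"y": -0.57,"z": -0.95,"yaw": -1.5,"gripper": 0},{"x": 2.3,"y": -0.57,"z": -1.3,"yaw": -1.98,"gripper": 0},{"x": 2.9,"y": -0.57,"z": -1.65,"yaw": -1.98,"gripper": 0},{"x": 3.5,"y": -0.57,"z": -2,"yaw": -1.98,"gripper": 0},{"x": 4.1,"y": -0.57,"z": -2.35,"yaw": -1.98,"gripper": 0},{"x": 4.7,"y": -0.57,"z": -2.7,"yaw": -1.98,"gripper": 0},{"x": 5.3,"y": -0.57,"z": -3,"yaw": -1.98,"gripper": 0},{"x": 5.87,"y": -0.57,"z": -3.3,"yaw": -1.98,"gripper": 0},{"x": 5.87,"y": -0.57,"z": -3.3,"yaw": -1.98,"gripper": 0},{"x": 5.87,"y": -0.57,"z": -3.3,"yaw": -1.98,"gripper": 0}])

```text
clock: 42.35
ee_pos: [0.7179, 0.1962, 0.2762]
tcp_rot: [-0.465, -0.533, 0.533, 0.465]
force: [-0.9, -0.3, 0.7]
gripper_width: 0.0439
```

```bash
python3 -c "
from slot import *
tgt(.7174,.2039,.1826,np.radians(98))
c=snap('wrist','w8.png'); hsv=cv2.cvtColor(c['frame'],cv2.COLOR_RGB2HSV)
k,l,st,ce=cv2.connectedComponentsWithStats(cv2.inRange(hsv,(6,190,80),(18,255,255)))
for i in range(1,k):
  if st[i,4]>100: print(st[i],ce[i])
for z in (.186,.197,.208): print(w2px('w8.png',[.7174,.2039,z]))
"
```

```text
e deg 0.2192409751937476 j6 -1.4855735028859434
x 0.155 y 1.872 z -0.012 yaw -0.037 pos [0.7179 0.1962 0.2762] w 0.0439 F [-0.9 -0.3  0.7] t 42.35
[322 189  24  27 541] [333.95748614 202.24399261]
[ 226  201   55   35 1015] [257.50935961 217.07192118]
[332.31391794 206.48380281]
[332.70852433 210.13167787]
[333.13797511 214.10166617]
```

>>> move_arm(motion=[{"x": 0.15,"y": 0.3,"z": -0.05,"yaw": -0.04,"gripper": 0},{"x": 0.15,"y": 0.8,"z": -0.05,"yaw": -0.04,"gripper": 0},{"x": 0.15,"y": 1.2,"z": -0.05,"yaw": -0.04,"gripper": 0},{"x": 0.15,"y": 1.6,"z": -0.05,"yaw": -0.04,"gripper": 0},{"x": 0.15,"y": 1.88,"z": -0.05,"yaw": -0.04,"gripper": 0},{"x": 0.15,"y": 1.88,"z": -0.05,"yaw": -0.04,"gripper": 0},{"x": 0.15,"y": 1.88,"z": -0.05,"yaw": -0.04,"gripper": 0.6},{"x": 0.15,"y": 1.88,"z": -0.05,"yaw": -0.04,"gripper": 1},{"x": 0.15,"y": 1.88,"z": -0.05,"yaw": -0.04,"gripper": 1},{"x": 0.15,"y": 1.88,"z": -0.05,"yaw": -0.04,"gripper": 1},{"x": 0.15,"y": 1.88,"z": -0.05,"yaw": -0.04,"gripper": 1}], squeeze=30)

```text
clock: 43.5
ee_pos: [0.7195, 0.2043, 0.184]
tcp_rot: [0.464, 0.534, -0.533, -0.464]
force: [0.7, 1.0, 3.3]
gripper_width: 0.0178
```

```bash
python3 g.py
python3 - <<'E'
import numpy as np
t0=1.74;f=lambda t:((.182-.182*np.cos(t)+.076*np.sin(t))/.05,-(.076*np.cos(t)+.182*np.sin(t)-.076)/.05)
a=f(t0)
for n in range(1,37):
    t=t0*(1-n/36)
    if n%12==1: b=f(t0*(1-(n-1)/36)); print()
    c=f(t); print('%d z %.2f y %.2f'%(n,-(c[0]-b[0]),c[1]-b[1]),end=' | ')
E
```

```text
ee [0.71947804 0.20427954 0.18401748] F [0.67845416 1.04137152 3.30432582] w 0.017808687083840116
angle est 1.7665336213406255 r 0.20298125943443843 lat 0.0007250516329004759

1 z 0.16 y -0.10 | 2 z 0.33 y -0.19 | 3 z 0.50 y -0.27 | 4 z 0.68 y -0.34 | 5 z 0.86 y -0.41 | 6 z 1.04 y -0.46 | 7 z 1.23 y -0.51 | 8 z 1.41 y -0.55 | 9 z 1.60 y -0.58 | 10 z 1.79 y -0.60 | 11 z 1.98 y -0.61 | 12 z 2.17 y -0.61 | 
13 z 0.19 y 0.01 | 14 z 0.38 y 0.02 | 15 z 0.57 y 0.05 | 16 z 0.76 y 0.09 | 17 z 0.94 y 0.13 | 18 z 1.13 y 0.18 | 19 z 1.31 y 0.24 | 20 z 1.48 y 0.31 | 21 z 1.66 y 0.39 | 22 z 1.83 y 0.48 | 23 z 1.99 y 0.57 | 24 z 2.15 y 0.68 | 
25 z 0.16 y 0.11 | 26 z 0.30 y 0.23 | 27 z 0.45 y 0.35 | 28 z 0.59 y 0.49 | 29 z 0.72 y 0.62 | 30 z 0.84 y 0.77 | 31 z 0.96 y 0.92 | 32 z 1.07 y 1.08 | 33 z 1.17 y 1.24 | 34 z 1.26 y 1.40 | 35 z 1.35 y 1.57 | 36 z 1.43 y 1.75 |
```

>>> move_arm(motion=[{"x": 0,"y": -0.1,"z": 0.16,"yaw": 0,"gripper": 1},{"x": 0,"y": -0.19,"z": 0.33,"yaw": 0,"gripper": 1},{"x": 0,"y": -0.27,"z": 0.5,"yaw": 0,"gripper": 1},{"x": 0,"y": -0.34,"z": 0.68,"yaw": 0,"gripper": 1},{"x": 0,"y": -0.41,"z": 0.86,"yaw": 0,"gripper": 1},{"x": 0,"y": -0.46,"z": 1.04,"yaw": 0,"gripper": 1},{"x": 0,"y": -0.51,"z": 1.23,"yaw": 0,"gripper": 1},{"x": 0,"y": -0.55,"z": 1.41,"yaw": 0,"gripper": 1},{"x": 0,"y": -0.58,"z": 1.6,"yaw": 0,"gripper": 1},{"x": 0,"y": -0.6,"z": 1.79,"yaw": 0,"gripper": 1},{"x": 0,"y": -0.61,"z": 1.98,"yaw": 0,"gripper": 1},{"x": 0,"y": -0.61,"z": 2.17,"yaw": 0,"gripper": 1}])

```text
clock: 44.7
ee_pos: [0.6123, 0.1891, 0.2144]
tcp_rot: [0.465, 0.535, -0.532, -0.463]
force: [3.9, 2.8, 3.3]
gripper_width: 0.0178
```

```bash
python3 g.py
```

```text
ee [0.61234708 0.18910954 0.21442503] F [3.92745809 2.79142693 3.27414041] w 0.01782698765089504
angle est 1.2000937626310817 r 0.1989865624347751 lat 0.000614831688688879
```

>>> move_arm(motion=[{"x": 0,"y": 0.01,"z": 0.19,"yaw": 0,"gripper": 1},{"x": 0,"y": 0.02,"z": 0.38,"yaw": 0,"gripper": 1},{"x": 0,"y": 0.05,"z": 0.57,"yaw": 0,"gripper": 1},{"x": 0,"y": 0.09,"z": 0.76,"yaw": 0,"gripper": 1},{"x": 0,"y": 0.13,"z": 0.94,"yaw": 0,"gripper": 1},{"x": 0,"y": 0.18,"z": 1.13,"yaw": 0,"gripper": 1},{"x": 0,"y": 0.24,"z": 1.31,"yaw": 0,"gripper": 1},{"x": 0,"y": 0.31,"z": 1.48,"yaw": 0,"gripper": 1},{"x": 0,"y": 0.39,"z": 1.66,"yaw": 0,"gripper": 1},{"x": 0,"y": 0.48,"z": 1.83,"yaw": 0,"gripper": 1},{"x": 0,"y": 0.57,"z": 1.99,"yaw": 0,"gripper": 1},{"x": 0,"y": 0.68,"z": 2.15,"yaw": 0,"gripper": 1}])

```text
clock: 45.9
ee_pos: [0.5044, 0.1739, 0.1824]
tcp_rot: [0.464, 0.535, -0.533, -0.464]
force: [-5.7, 0.3, 14.4]
gripper_width: 0.018
```

```bash
python3 g.py
```

```text
ee [0.50435566 0.17391119 0.18240995] F [-5.73233518  0.28447827 14.37344049] w 0.017954715154798614
angle est 0.617519079661792 r 0.19671842553002516 lat 0.0005963139623829175
```

>>> move_arm(motion=[{"x": 0,"y": 0,"z": 0,"yaw": 0,"gripper": 1},{"x": 0,"y": -0.03,"z": 0,"yaw": 0,"gripper": 1},{"x": 0,"y": -0.03,"z": 0,"yaw": 0,"gripper": 1}])

```text
clock: 46.2
ee_pos: [0.5033, 0.1737, 0.1817]
tcp_rot: [-0.463, -0.533, 0.534, 0.465]
force: [-6.4, 1.8, 8.1]
gripper_width: 0.0181
```

```bash
python3 g.py
```

```text
ee [0.5033061  0.17374284 0.1817209 ] F [-6.40925395  1.76664594  8.08636837] w 0.018088636031957598
angle est 0.611080577921403 r 0.1967003495168767 lat 0.0005756956328067005
```

>>> move_arm(motion=[{"x": 0,"y": 0.1,"z": 0.16,"yaw": 0,"gripper": 1},{"x": 0,"y": 0.21,"z": 0.3,"yaw": 0,"gripper": 1},{"x": 0,"y": 0.33,"z": 0.45,"yaw": 0,"gripper": 1},{"x": 0,"y": 0.47,"z": 0.59,"yaw": 0,"gripper": 1},{"x": 0,"y": 0.6,"z": 0.72,"yaw": 0,"gripper": 1},{"x": 0,"y": 0.75,"z": 0.84,"yaw": 0,"gripper": 1},{"x": 0,"y": 0.9,"z": 0.96,"yaw": 0,"gripper": 1},{"x": 0,"y": 1.06,"z": 1.07,"yaw": 0,"gripper": 1},{"x": 0,"y": 1.22,"z": 1.17,"yaw": 0,"gripper": 1},{"x": 0,"y": 1.38,"z": 1.26,"yaw": 0,"gripper": 1},{"x": 0,"y": 1.5,"z": 1.32,"yaw": 0,"gripper": 1},{"x": 0,"y": 1.5,"z": 1.32,"yaw": 0,"gripper": 1}])

```text
clock: 47.4
ee_pos: [0.4368, 0.1643, 0.1044]
tcp_rot: [-0.462, -0.532, 0.535, 0.465]
force: [-7.1, 1.7, 1.7]
gripper_width: 0.0175
```

```bash
python3 g.py; python3 -c "
from slot import *
tgt(.4285,.1632,.0945)"
```

```text
ee [0.43677129 0.16434588 0.10437852] F [-7.09439133  1.67514213  1.68189993] w 0.017494444911438353
angle est 0.08049501901290324 r 0.19393667260633965 lat 0.0005315347354480256
x 0.000 y 0.199 z 0.166 yaw 0.000 pos [0.4368 0.1643 0.1044] w 0.0175 F [-7.1  1.7  1.7] t 47.4
```

>>> move_arm(motion=[{"x": 0,"y": 0.06,"z": 0.02,"yaw": 0,"gripper": 1},{"x": 0,"y": 0.12,"z": 0.04,"yaw": 0,"gripper": 1},{"x": 0,"y": 0.18,"z": 0.06,"yaw": 0,"gripper": 1},{"x": 0,"y": 0.24,"z": 0.08,"yaw": 0,"gripper": 1},{"x": 0,"y": 0.28,"z": 0.09,"yaw": 0,"gripper": 1},{"x": 0,"y": 0.28,"z": 0.09,"yaw": 0,"gripper": 1},{"x": 0,"y": 0.28,"z": 0.09,"yaw": 0,"gripper": 1}])

```text
clock: 48.1
ee_pos: [0.4318, 0.1637, 0.0908]
tcp_rot: [-0.462, -0.532, 0.536, 0.466]
force: [-9.7, -0.2, 4.9]
gripper_width: 0.0178
```

```bash
python3 g.py; python3 -c "
from slot import *
tgt(.4285,.1632,.0945)"
```

```text
ee [0.43184662 0.16367098 0.09084678] F [-9.72331403 -0.16505975  4.88324069] w 0.017771295651732178
angle est 0.006185593762974673 r 0.19268511193844615 lat 0.0005486958532134913
x 0.000 y -0.073 z 0.068 yaw 0.000 pos [0.4318 0.1637 0.0908] w 0.0178 F [-9.7 -0.2  4.9] t 48.1
```

>>> move_arm(motion=[{"x": 0,"y": 0.05,"z": 0.02,"yaw": 0,"gripper": 1},{"x": 0,"y": 0.1,"z": 0.04,"yaw": 0,"gripper": 1},{"x": 0,"y": 0.1,"z": 0.04,"yaw": 0,"gripper": 1},{"x": 0,"y": 0.1,"z": 0.04,"yaw": 0,"gripper": 1}])

```text
clock: 48.5
ee_pos: [0.4303, 0.1634, 0.0861]
tcp_rot: [-0.462, -0.532, 0.536, 0.466]
force: [-10.1, 1.2, 5.8]
gripper_width: 0.0178
```

```bash
python3 g.py
```

```text
ee [0.4303341  0.16344551 0.08614555] F [-10.12557963   1.16634594   5.78764923] w 0.017756473263538113
angle est -0.019425287718302542 r 0.1923173029077356 lat 0.0005359479467811311
```

>>> move_arm(motion=[{"x": 0,"y": 0,"z": 0,"yaw": 0,"gripper": 0},{"x": 0,"y": 0,"z": 0,"yaw": 0,"gripper": 0},{"x": 0,"y": 0,"z": 0,"yaw": 0,"gripper": 0},{"x": 0,"y": -0.5,"z": 0,"yaw": 0,"gripper": 0},{"x": 0,"y": -1.1,"z": 0,"yaw": 0,"gripper": 0},{"x": 0,"y": -1.8,"z": 0,"yaw": 0,"gripper": 0},{"x": 0,"y": -2.5,"z": 0,"yaw": 0,"gripper": 0},{"x": -0.7,"y": -2.5,"z": 0,"yaw": 0,"gripper": 0},{"x": -1.5,"y": -2.5,"z": 0,"yaw": 0,"gripper": 0},{"x": -2.3,"y": -2.5,"z": 0,"yaw": 0,"gripper": 0},{"x": -3.1,"y": -2.5,"z": 0,"yaw": 0,"gripper": 0},{"x": -3.9,"y": -2.5,"z": 0,"yaw": 0,"gripper": 0}])

```text
clock: 49.7
ee_pos: [0.4603, -0.0312, 0.2115]
tcp_rot: [-0.464, -0.533, 0.534, 0.464]
force: [1.6, -0.1, 0.0]
gripper_width: 0.0438
```

```bash
python3 -c "
from slot import *
c=snap('top','top6.png'); d=snap('side','side6.png')
a=c['frame'][170:300,130:500,::-1]; a=cv2.resize(a,None,fx=2.1,fy=2.1,interpolation=cv2.INTER_CUBIC)
b=cv2.resize(d['frame'][190:330,280:440,::-1],None,fx=2.2,fy=2.2,interpolation=cv2.INTER_CUBIC); e=cv2.resize(cv2.imread('pics/side0.png')[190:330,280:440],None,fx=2.2,fy=2.2,interpolation=cv2.INTER_CUBIC)
o=np.zeros((a.shape[0]+b.shape[0],a.shape[1],3),np.uint8); o[:a.shape[0]]=a; o[a.shape[0]:,:b.shape[1]]=b; o[a.shape[0]:,400:400+e.shape[1]]=e
cv2.imwrite('pics/fin.png',o)
for n in ('side','top'):
  for f in (n+'0.png',n+'6.png'):
    hsv=cv2.cvtColor(cv2.imread('pics/'+f),cv2.COLOR_BGR2HSV); k,l,st,ce=cv2.connectedComponentsWithStats(cv2.inRange(hsv,(7,200,120),(18,255,255)))
    print(f,[(st[i].tolist(),ce[i].round(2).tolist()) for i in range(1,k) if 20<st[i,4]<300])
"
```

```text
side0.png [([374, 240, 9, 11, 77], [377.92, 244.99])]
side6.png [([376, 243, 9, 11, 82], [379.77, 248.01])]
top0.png [([272, 130, 19, 6, 36], [282.03, 133.31]), ([254, 271, 9, 9, 58], [258.19, 274.84])]
top6.png [([272, 130, 19, 6, 36], [282.03, 133.31]), ([255, 273, 9, 9, 55], [259.16, 276.85])]
```

View pics/fin.png

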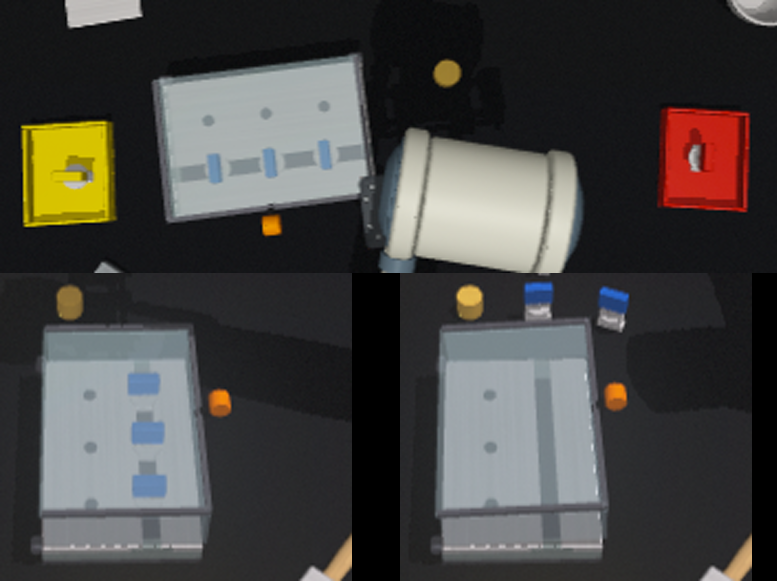

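```bash
python3 -c "
from slot import *
H=S+.11*bx
def P(t): c,s=np.cos(t),np.sin(t); return [*(H+bx*(-.182*c+.076*s)),.03+.076*c+.182*s]
for t in (-.05,0,.03,.06,.1): print(t,w2px('side0.png',P(t)).round(1),w2px('top0.png',P(t)).round(1))
"
```

```text
-0.05 [380.2 251.1] [260.  278.1]
0 [378.9 248.7] [259.4 276.8]
0.03 [378.1 247.2] [259.1 275.8]
0.06 [377.1 245.8] [258.7 274.8]
0.1 [375.7 243.9] [258.2 273.4]
```

The top view shows the guard down over the three wings, which are square across the slot, and both worn nuts in their trays. The side view (bottom left) shows the handle about 3 px lower than at the start (bottom right). The projected handle gives an angle of about 0, and the start angle was about 0.06. As insurance I'll press once on top of the grip with shut fingers.

```bash
python3 -c "
from slot import *
tgt(.4285,.1628,.135,np.radians(98))"
```

```text
e deg 0.36250576174354315 j6 -1.8495283072731226
x 3.978 y 1.515 z 0.109 yaw -0.060 pos [ 0.4604 -0.0335  0.211 ] w 0.0442 F [-0.2  0.4  0.2] t 49.8
```

>>> move_arm(motion=[{"x": 0.7,"y": 0,"z": 0.1,"yaw": 0,"gripper": 1},{"x": 1.5,"y": 0,"z": 0.1,"yaw": 0,"gripper": 1},{"x": 2.3,"y": 0,"z": 0.1,"yaw": 0,"gripper": 1},{"x": 3.1,"y": 0,"z": 0.1,"yaw": 0,"gripper": 1},{"x": 3.7,"y": 0,"z": 0.1,"yaw": 0,"gripper": 1},{"x": 3.98,"y": 0.2,"z": 0.1,"yaw": 0,"gripper": 1},{"x": 3.98,"y": 0.7,"z": 0.1,"yaw": 0,"gripper": 1},{"x": 3.98,"y": 1.2,"z": 0.1,"yaw": 0,"gripper": 1},{"x": 3.98,"y": 1.5,"z": 0.1,"yaw": 0,"gripper": 1},{"x": 3.98,"y": 1.5,"z": 0.1,"yaw": 0,"gripper": 1}], squeeze=10)

```text
clock: 50.8
ee_pos: [0.4265, 0.1669, 0.134]
tcp_rot: [-0.463, -0.532, 0.535, 0.465]
force: [0.7, 0.8, -0.0]
gripper_width: 0.0004
```

>>> move_arm(motion=[{"x": 0,"y": 0.1,"z": 0,"yaw": 0,"gripper": 1},{"x": 0,"y": 0.2,"z": 0,"yaw": 0,"gripper": 1},{"x": 0,"y": 0.28,"z": 0,"yaw": 0,"gripper": 1},{"x": 0,"y": 0.34,"z": 0,"yaw": 0,"gripper": 1},{"x": 0,"y": 0.34,"z": 0,"yaw": 0,"gripper": 1}])

```text
clock: 51.3
ee_pos: [0.4279, 0.1669, 0.1194]
tcp_rot: [-0.464, -0.533, 0.534, 0.464]
force: [0.1, -0.3, -0.4]
gripper_width: 0.0007
```

>>> move_arm(motion=[{"x": 0,"y": 0.03,"z": 0,"yaw": 0,"gripper": 1},{"x": 0,"y": 0.06,"z": 0,"yaw": 0,"gripper": 1},{"x": 0,"y": 0.06,"z": 0,"yaw": 0,"gripper": 1}])

```text
clock: 51.6
ee_pos: [0.4282, 0.167, 0.1172]
tcp_rot: [0.464, 0.534, -0.533, -0.464]
force: [0.6, 1.1, 2.4]
gripper_width: 0.0005
```

>>> move_arm(motion=[{"x": 0,"y": 0.04,"z": 0,"yaw": 0,"gripper": 1},{"x": 0,"y": 0.08,"z": 0,"yaw": 0,"gripper": 1},{"x": 0,"y": 0.08,"z": 0,"yaw": 0,"gripper": 1}])

```text
clock: 51.9
ee_pos: [0.4284, 0.1671, 0.1166]
tcp_rot: [0.465, 0.535, -0.533, -0.463]
force: [-7.6, -2.6, 18.4]
gripper_width: 0.0005
```

>>> move_arm(motion=[{"x": 0,"y": -0.4,"z": 0,"yaw": 0,"gripper": 1},{"x": 0,"y": -1,"z": 0,"yaw": 0,"gripper": 1},{"x": 0,"y": -1.6,"z": 0,"yaw": 0,"gripper": 1},{"x": 0,"y": -2.2,"z": 0,"yaw": 0,"gripper": 1},{"x": -0.7,"y": -2.2,"z": 0,"yaw": 0,"gripper": 1},{"x": -1.5,"y": -2.2,"z": 0,"yaw": 0,"gripper": 1},{"x": -2.3,"y": -2.2,"z": 0,"yaw": 0,"gripper": 1},{"x": -3.1,"y": -2.2,"z": 0,"yaw": 0,"gripper": 1},{"x": -3.9,"y": -2.2,"z": 0,"yaw": 0,"gripper": 1},{"x": -3.9,"y": -2.2,"z": 0,"yaw": 0,"gripper": 1},{"x": -3.9,"y": -2.2,"z": 0,"yaw": 0,"gripper": 1}])

```text
clock: 53.0
ee_pos: [0.4549, -0.0267, 0.2224]
tcp_rot: [0.464, 0.533, -0.533, -0.465]
force: [0.5, -0.6, -0.9]
gripper_width: 0.0006
```

```bash
python3 -c "
from slot import *
c=snap('top','top7.png'); d=snap('side','side7.png'); 
for n in ('side','top'):
    a=cv2.imread('pics/%s6.png'%n).astype(int); b=cv2.imread('pics/%s7.png'%n).astype(int)
    hsv=cv2.cvtColor(b.astype(np.uint8),cv2.COLOR_BGR2HSV)
    for q,lo,hi in (('org',(7,200,120),(18,255,255)),('red',(0,180,80),(6,255,255)),('yel',(22,180,80),(35,255,255))):
        k,l,st,ce=cv2.connectedComponentsWithStats(cv2.inRange(hsv,lo,hi)); print(n,q,[(st[i].tolist(),ce[i].round(1).tolist()) for i in range(1,k) if st[i,4]>40])
print(readout.observe()['force'])
cv2.imwrite('pics/fin7.png',cv2.resize(c['frame'][110:300,130:500,::-1],None,fx=2.1,fy=2.1))
"
```

```text
side org [([376, 243, 9, 11, 79], [379.8, 247.9])]
side red [([337, 116, 30, 30, 647], [350.8, 131.2])]
side yel [([311, 346, 63, 54, 3000], [342.1, 373.9])]
top org [([255, 273, 9, 9, 56], [259.2, 276.8])]
top red [([443, 221, 44, 50, 1920], [465.3, 245.5])]
top yel [([140, 227, 45, 51, 1978], [161.5, 252.2])]
[-0.11141453  0.39508335 -0.99934084]
```

View pics/fin7.png

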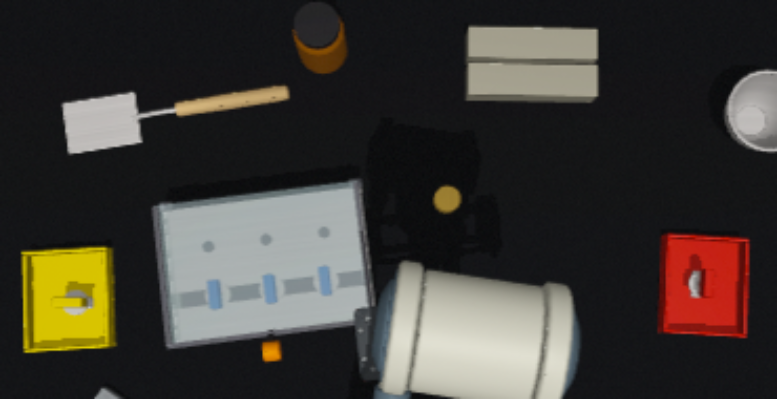

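The final view shows the guard shut: 18 N on the grip moved it only 0.6 mm, at the shut height. The three blue wings are square across the slot, both worn nuts are in their own trays, and the gauge and prisms haven't moved. The arm is clear, so I'll hand in.

```bash
python3 -c "
from station import job
print(job.hand_in())"
```

```text
the job is handed in; nothing more can be done
None
```

The job is handed in at about 53 s of the 210 s allowed; the hand-in reports no verdict. I swung the guard up to its back stop (estimated 1.76 rad). I then dropped all three blue T-nuts into the slot and gave each a quarter turn. The yellow nut went into the yellow tray and the red nut into the red tray, and I swung the guard shut last.

**Nuts:** the last top picture shows the three blue wings square across the slot and both worn nuts standing in their own trays. The blue nuts' height was not measured after release. When I turned them, the tool was 12–13 mm above its height when I picked them off the table, about the seated height.

**Guard:** the handle seen from the side and top gives an angle of about 0. The individual readings ran from about −0.03 to +0.015 rad. Pressing the grip with 18 N met a hard stop at the height expected for shut.

**Bystanders:** the gauge and prisms look unmoved in the pictures. I didn't measure their positions to the millimetre.

**Disagreements:**
- The guard seems to have started about 0.06 rad open rather than fully shut.
- The handle slipped a few millimetres between the fingers while closing, with up to 14 N on the tool. That is why I added the final press.

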